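Load and clamp a cell compression fixture

ROBOT

A 6-joint arm with a two-finger parallel gripper is mounted at the origin on the work surface. World frame = base frame: x ahead of the robot, y to its left, z up, the work surface at z = 0. Lengths are in m, angles in rad, forces in N, time in s.
With the tool pointing down it reaches from about 0.25 to 0.775 m from the base axis. Payload 4 kg.
Tool frame: the origin (TCP) lies at the very end of the fingers, on their centre line; the grasp point (between the pads) lies 19 mm behind it (robot.tcp_to_grasp is the distance from the TCP to the grasp point, in m); z points along the fingers, y is the line along which they close (so a half turn about z gives the same grasp; the last joint's range is limited). The gripper opens to 94 mm and grips with 3 to 60 N. Pads are 16 mm wide; open, the fingers measure 119 mm over their backs; the gripper's body (75 mm by 177 mm) begins 78 mm behind the grasp point.
Start: joints at [1.214, 0.087, 1.371, -0, 1.684, -0.103], TCP at [0.138, 0.532, 0.206] pointing down, gripper open.
Joint ranges: [-3.1, 3.1], [-0.76, 2.03], [0.27, 2.55], [-1.08, 4.22], [0.17, 2.65], [-2.57, 2.57]. Speed limits (rad/s): [2.79, 2.79, 3.14, 3.14, 3.14, 3.14].

INTERFACE

Orientations are given as [roll, pitch, yaw] about the fixed x, y, z axes, in that order (R = Rz(yaw) Ry(pitch) Rx(roll)).
In Python, from bench import robot gives the robot as it stands.
- The arm moves only by the shell command python3 nudge.py 'ROWS'. ROWS is a JSON list of rows, 1 to 20 of them, each of 5 numbers: the finger opening in m, then dx, dy, dz in cm, then a turn about the tool's z in units of 0.25 rad; each row shifts and turns the commanded pose from where the row before left it, along the tool's axes as they then stand; what a row does not reach is not made up. A row lasts 1/12 s, in which the tool goes at most 0.0417 m and 0.125 rad, less where a joint would pass 70% of its speed; a pose out of reach is approached as far as the arm can. The fingers move at their own pace and stop on an object; the grip force is fixed at half the most. Time passes only in rows, so rows that do not move let the fingers close. It prints the time, the measured TCP pose, the force, the opening and the grip force at its end. Input that does not fit is refused with a message, and nothing moves.
- robot.get_obs(): the state, without advancing time (a new reading comes with each control period).
- robot.snapshot(name): name is "scene" or "top" or "wrist"; returns a dict with "color" (400x640x3 uint8, blue, green, red), "fx", "fy", "cx", "cy" (pixels), "extrinsics" (4x4, takes a point from world to camera coordinates). Camera axes: x right, y down, z forward; pixel columns grow to the right and rows downward; lengths in m; the calibration is good to about 2 mm. A picture is of the moment at which its call begins. There is no depth.
- robot.close_job(): hands the job in; it is judged then, once.
The state is a dict: "time": time; "joint_positions": joint angles; "qvel": joint speeds; "joint_torque": joint torques, N m; "tool_pos": TCP position; "ee_rot": TCP orientation; "wrist_force": force on the tool from outside, world axes, zero at the start; "wrist_torque": the same for the moment, N m; "width": finger opening in m; "finger_force": force on a finger pad.
Only numpy, scipy, OpenCV 4.12 (cv2) and the standard library are available. Lean on these libraries where they do the work, as an engineer would, in place of code of your own. Each camera call takes 0.05 s, during which the arm holds its last target. There are 200 camera calls.

TASK

First take both orange spacers out of the clamp fixture's bed and put them in the grey tray. Then draw every cell straight up out of the light white rack, without tipping the rack or lifting it off the bench, and stand the cells upright and side by side in the fixture's bed, wide faces towards the two copper jaw plates. When all are in, turn the black knob clockwise until the cells are just gripped between the jaws with no slack left, then add one further quarter turn and let go; never go as far as half a turn past touch, and leave the bottle, vial and dish where they are.

Things in the scene. Friction and masses are not known exactly. Their poses are not given: they have to be found in the camera images.
- fixture: Fixed clamp fixture: grey base x -76 to 116, y -95 to 95, 12 high (bed floor z 12); a back stop and a sprung copper pad close along its x; blue gear housing with the knob at its +x end (x 62 to 112, top z 55). Both jaws span y -83 to 83, z 12 to 44; cells stand out above them. Low lips (top z 17) end the bed at y -89 and 89. Origin on the bench at x 0, y 0; all mm.
- bed (a point): Point on the bed floor (z 12) at x -23, y 0 of the fixture frame, about midway between the open jaws; axes as the fixture.
- stop_face (a point): Centre of the back stop's copper face, 20 mm above the bed floor. The face looks to the fixture's +x; it stands somewhere from x -46 to -40 in the fixture frame (set differently each time) and does not give.
- pad_face (a point): Centre of the sprung copper pad plate's face (looks to fixture -x, towards the stop), 20 mm above the bed floor. At the start 36 to 46 mm from stop_face. The plate is 9 mm thick and rides on the carrier, which the knob moves.
- knob (a joint): Angle of the clamp knob, rad; grows clockwise seen from above and closes the jaw: 24 mm of carrier travel per turn (3.82 mm per rad). It starts between 0 and 1.2, can turn to 9.5 and stays where it is left (friction about 0.13 N m).
- knob_grip (a point): Point on the knob's vertical axis (fixture x 87, y 0) at the height to grip, 84 mm above the bench. The knob is a black upright bar 48 long x 16 thick, from z 65 to 95, with a white mark near one end of its top; the x axis of this point runs along the bar, towards the white mark.
- pad (a joint): Spring compression of the pad plate against its carrier, m: 0 while nothing is squeezed (plate moves with carrier); once the cells are gripped the plate stays and it grows 6 mm per quarter turn; 3000 N/m, at most 15 mm. On top, the plate's yellow tongue slides back over the carrier's red strip by as much.
- rack: Loose white plastic rack, about 90 g, standing on the bench: foot 56 (x) x 172 (y), 4 thick; walls up to z 32; four pockets 29 x 37 in a row along its y at y -60, -20, 20, 60, floor at z 4. Origin at the centre of its underside. z up.
- cell0: Green prismatic battery cell with a black band and metal top, 26 (x, thick) x 34 (y, wide) x 65 high, 60 g, two 3 mm terminals on top. Origin at the centre of its underside, z up along its height. Starts in a rack pocket with the 26 mm across the rack (1.5 mm play each side). Two to four of the cells are present.
- cell1: Green prismatic battery cell with a black band and metal top, 26 (x, thick) x 34 (y, wide) x 65 high, 60 g, two 3 mm terminals on top. Origin at the centre of its underside, z up along its height. Starts in a rack pocket with the 26 mm across the rack (1.5 mm play each side). Two to four of the cells are present.
- cell2: Green prismatic battery cell with a black band and metal top, 26 (x, thick) x 34 (y, wide) x 65 high, 60 g, two 3 mm terminals on top. Origin at the centre of its underside, z up along its height. Starts in a rack pocket with the 26 mm across the rack (1.5 mm play each side). Two to four of the cells are present.
- cell3: Green prismatic battery cell with a black band and metal top, 26 (x, thick) x 34 (y, wide) x 65 high, 60 g, two 3 mm terminals on top. Origin at the centre of its underside, z up along its height. Starts in a rack pocket with the 26 mm across the rack (1.5 mm play each side). Two to four of the cells are present.
- spacer0: Orange plastic spacer block 20 (x) x 50 (y) x 60 high, about 80 g, loose, starts standing in the fixture's bed between the jaws with its 20 mm along the fixture's x. Origin at the centre of its underside.
- spacer1: Orange plastic spacer block 20 (x) x 50 (y) x 60 high, about 80 g, loose, starts standing in the fixture's bed between the jaws with its 20 mm along the fixture's x. Origin at the centre of its underside.
- tray: Fixed grey open tray 120 (x) x 140 (y) x 30 high, walls 4 thick, floor 4 thick. Origin under its centre.
- bottle: Bystander: glass bottle with blue cap, 86 diameter, 170 high. Origin at the centre of its underside.
- vial: Bystander: small glass vial with white cap, 28 diameter, 60 high. Origin at the centre of its underside.
- dish: Bystander: flat closed glass dish, 90 diameter, 15 high. Origin at the centre of its underside.

How it is judged:
On the way, in this order (a step that is already met when the one before it is completed fails the run):
1. both orange spacers are in the tray (x of spacer0 in the frame of tray between -0.058 and 0.058 m and y of spacer0 in the frame of tray between -0.068 and 0.068 m and height (world z) of each of spacer0, spacer1 below 0.04 m and x of spacer1 in the frame of tray between -0.058 and 0.058 m and y of spacer1 in the frame of tray between -0.068 and 0.068 m), for 0.2 s.
2. every cell stands in the bed, the jaws not yet squeezing (x of cell0 in the frame of bed between -0.021 and 0.023 m and y of cell0 in the frame of bed between -0.078 and 0.078 m and z of cell0 in the frame of bed between -0.004 and 0.004 m and angle between each of cell0, cell1, cell2, cell3's own z axis and vertical below 0.1 rad and angle between the x axis of each of cell0, cell1, cell2, cell3 and the x axis of fixture, either way round below 0.2 rad and x of cell1 in the frame of bed between -0.021 and 0.023 m and y of cell1 in the frame of bed between -0.078 and 0.078 m and z of cell1 in the frame of bed between -0.004 and 0.004 m and x of cell2 in the frame of bed between -0.021 and 0.023 m and y of cell2 in the frame of bed between -0.078 and 0.078 m and z of cell2 in the frame of bed between -0.004 and 0.004 m and x of cell3 in the frame of bed between -0.021 and 0.023 m and y of cell3 in the frame of bed between -0.078 and 0.078 m and z of cell3 in the frame of bed between -0.004 and 0.004 m and value of joint pad below 0.002 m), for 0.2 s.
3. the jaw touches: the pad spring begins to give (value of joint pad above 0.002 m).
At the end, for the whole second after the job is handed in: Both spacers lying or standing inside the tray; every cell upright on the bed floor (within 4 mm and 0.1 rad), wide faces to the jaws (within 0.2 rad), each pressed by the pad; pad spring compressed 4 to 8 mm (60 to 120 degrees of knob past touch); rack standing on the bench (all of step 1 and x of cell0 in the frame of bed between -0.021 and 0.023 m and y of cell0 in the frame of bed between -0.078 and 0.078 m and z of cell0 in the frame of bed between -0.004 and 0.004 m and angle between each of cell0, cell1, cell2, cell3, rack's own z axis and vertical below 0.1 rad and angle between the x axis of each of cell0, cell1, cell2, cell3 and the x axis of fixture, either way round below 0.2 rad and contact force between each of cell0, cell1, cell2, cell3 and pad above 0.5 N and x of cell1 in the frame of bed between -0.021 and 0.023 m and y of cell1 in the frame of bed between -0.078 and 0.078 m and z of cell1 in the frame of bed between -0.004 and 0.004 m and x of cell2 in the frame of bed between -0.021 and 0.023 m and y of cell2 in the frame of bed between -0.078 and 0.078 m and z of cell2 in the frame of bed between -0.004 and 0.004 m and x of cell3 in the frame of bed between -0.021 and 0.023 m and y of cell3 in the frame of bed between -0.078 and 0.078 m and z of cell3 in the frame of bed between -0.004 and 0.004 m and value of joint pad between 0.004 and 0.008 m and height (world z) of rack below 0.01 m and linear speed of each of rack, spacer0, spacer1 below 0.05 m/s).
It fails at once if the rack is tipped by more than 0.3 rad (angle between rack's own z axis and vertical above 0.3 rad).
It fails at once if the rack is lifted 15 mm off the bench (height (world z) of rack above 0.015 m).
It fails at once if the knob is turned half a turn past touch (pad spring past 12 mm) (value of joint pad above 0.012 m).
It fails at once if the bottle, vial or dish is moved by 30 mm (distance of any of bottle, vial, dish from where it was at the start of the episode above 0.03 m).
Of cell0, cell1, cell2, cell3 only 2 to 4 are there at a start; the rules pass over those that are not, and their reading is None.
At some moment in a run one of spacer0, spacer1, rack may be knocked a few centimetres aside while the robot is not near it.
It also fails if it takes over 208 s, if anything falls off the work surface, if the arm or the gripper's body presses on something with over 40 N, if the wrist force passes 120 N, or if a joint passes its speed limit or range.

## Working session

There is one attempt and no reset: what is moved stays moved. The work goes in short steps, Python scripts to look and compute and a shell command to move; the robot and the scene stay as the last step left them, time stands still between calls to the robot, and variables do not carry over. Pictures are saved under pics/ and viewed, at most 17 in all, crops included, and the job is handed in when it is done.

```bash
ls; mkdir -p pics; python3 - <<'E'
from bench import robot
import cv2
o=robot.get_obs();print(o['tool_pos'],o['ee_rot'],o['width'],o['time'])
for n in ('scene','top'):
    s=robot.snapshot(n);cv2.imwrite(f'pics/{n}0.png',s['color'])
    print(n,s['fx'],s['fy'],s['cx'],s['cy'],s['extrinsics'].tolist() if hasattr(s['extrinsics'],'tolist') else s['extrinsics'])
E
```

```text
bench.py
nudge.py
pics
[0.13792402 0.53187612 0.20434239] [-3.13946770e+00 -2.05216304e-04  2.88778484e+00] 0.09415273599365744 0.0
scene 518.0772064192221 518.0772064192221 309.91994840252 201.59768968425362 [[-0.8245210349357955, 0.5658109253109127, 0.004802056560830802, 0.5307331258338227], [0.40479679084328163, 0.595772464062171, -0.6936820086958213, -0.1412673690479319], [-0.39535379228152734, -0.5700115506409479, -0.7202653754447155, 1.6877172730058292], [0.0, 0.0, 0.0, 1.0]]
top 466.16753507802645 466.16753507802645 319.73687669074474 189.31084764523558 [[0.0025398195318298506, -0.9999509755322621, 0.009570572021746633, -0.09138765531075033], [-0.990530166332066, -0.0038294385951998626, -0.13724184852374804, 0.5769852786764976], [0.13727177023305098, -0.009131370769128651, -0.9904913322008231, 1.2065538026993587], [0.0, 0.0, 0.0, 1.0]]
```
View pics/top0.png

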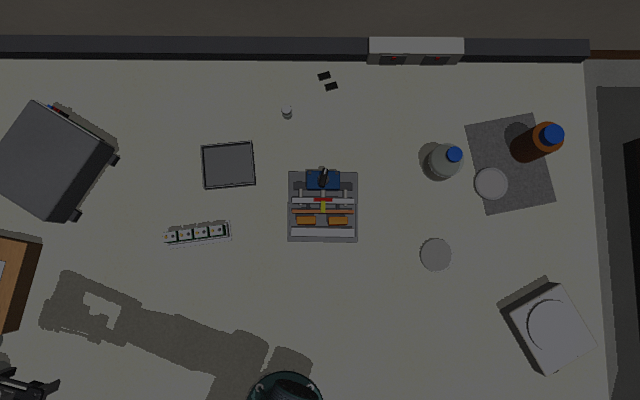

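View pics/scene0.png

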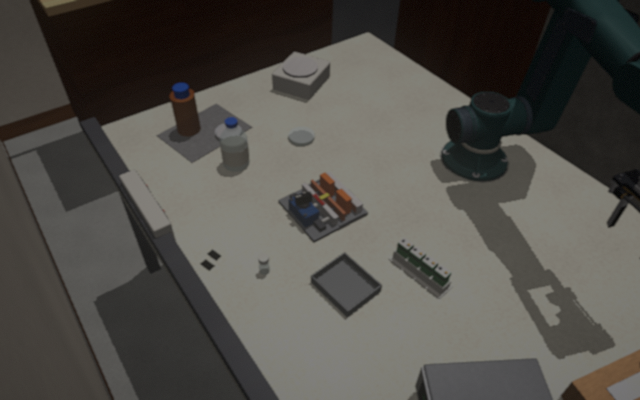

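The top view shows the fixture at about (323,207) with spacers at (306,219) and (338,219). The tray is at (229,165), the rack at (198,233), the vial at (287,112), the bottle at (445,160) and the dish at (436,254). The scene view agrees. Next I'll enlarge the work area.

```bash
cat > h.py <<'E'
import numpy as np, cv2
from bench import robot
def ray(s,u,v,z):
    E=np.array(s['extrinsics']);R,t=E[:3,:3],E[:3,3]
    d=R.T@np.array([(u-s['cx'])/s['fx'],(v-s['cy'])/s['fy'],1]);c=-R.T@t
    return c+d*(z-c[2])/d[2]
def proj(s,p):
    E=np.array(s['extrinsics']);q=E[:3,:3]@np.array(p)+E[:3,3]
    return s['fx']*q[0]/q[2]+s['cx'],s['fy']*q[1]/q[2]+s['cy']
def crop(s,x0,y0,x1,y1,k,name):
    a=s['color'][y0:y1,x0:x1];a=cv2.convertScaleAbs(a,alpha=1.7,beta=10)
    cv2.imwrite('pics/'+name,cv2.resize(a,None,fx=k,fy=k,interpolation=cv2.INTER_CUBIC))
def blobs(s,lo,hi,z,amin=15,box=None):
    h=cv2.cvtColor(s['color'],cv2.COLOR_BGR2HSV);m=cv2.inRange(h,np.array(lo),np.array(hi))
    if box: k=np.zeros_like(m);k[box[1]:box[3],box[0]:box[2]]=255;m&=k
    out=[]
    for c in cv2.findContours(m,cv2.RETR_EXTERNAL,cv2.CHAIN_APPROX_NONE)[0]:
        if cv2.contourArea(c)<amin: continue
        P=np.array([ray(s,u,v,z)[:2] for u,v in c[:,0]],np.float32)*1000
        (x,y),(w,hh),a=cv2.minAreaRect(P)
        out.append([round(float(q),1) for q in (x,y,w,hh,a)]+[c[:,0].mean(0).round(1).tolist()])
    return out
def tip(dx,dy,dz,o=None): # world delta -> tool delta
    from scipy.spatial.transform import Rotation as Ro
    o=o or robot.get_obs();return Ro.from_euler('xyz',o['ee_rot']).inv().apply([dx,dy,dz])
E
python3 - <<'E'
from h import *
s=robot.snapshot('top')
crop(s,150,130,370,250,3.6,'crop1.png')
print('orange z72',blobs(s,(8,120,60),(20,255,255),.072,8,(150,100,370,260)))
print('blue z55',blobs(s,(100,120,30),(125,255,255),.055,8,(150,100,370,260)))
E
```

```text
orange z72 [[491.7, -135.4, 18.1, 49.2, 0.2, [337.8, 220.3]], [494.1, -52.7, 18.1, 49.1, 0.2, [305.9, 219.5]], [516.4, -139.3, 5.2, 72.6, 0.2, [339.0, 211.0]], [517.4, -53.8, 7.8, 72.5, 0.2, [305.8, 210.9]]]
blue z55 [[601.6, -96.8, 45.6, 87.6, 0.2, [322.7, 179.7]]]
```

View pics/crop1.png

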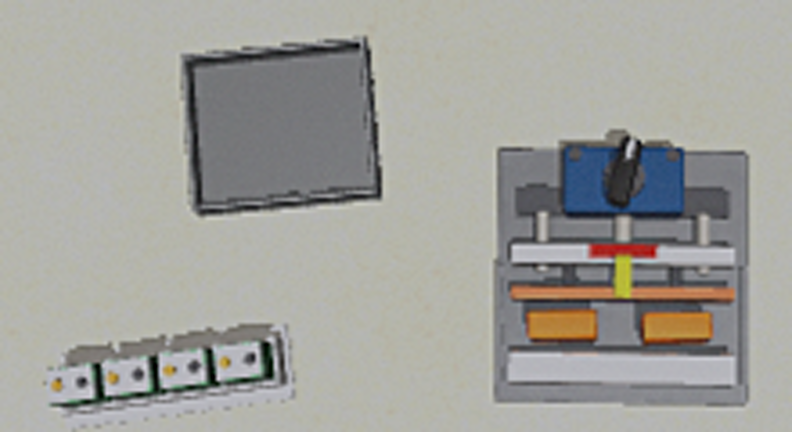

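Four cells fill all four rack pockets, with rack yaw about +0.13. The fixture is aligned with world x and its origin is near (0.515,-0.097). The white mark on the knob points to crop (628,150). I'll turn the tool so the fingers close along x, then go above the fixture.

Careful with the scale: shifts go in cm and turns go in units of 0.25 rad. That gives: 0.12 rad is 0.48.

```bash
python3 nudge.py '[[0.06, 0, 0, 0, 0.48], [0.06, 0, 0, 0, 0.48], [0.06, 0, 0, 0, 0.48], [0.06, 0, 0, 0, 0.48], [0.06, 0, 0, 0, 0.48], [0.06, 0, 0, 0, 0.48], [0.06, 0, 0, 0, 0.48], [0.06, 0, 0, 0, 0.48], [0.06, 0, 0, 0, 0.48], [0.06, 0, 0, 0, 0.48], [0.06, 0, 0, 0, 0.468], [0.06, 0, 0, 0, 0]]'
python3 nudge.py '[[0.06, -3.5, 2, -0.5, 0], [0.06, -3.5, 2, -0.5, 0], [0.06, -3.5, 2, -0.5, 0], [0.06, -3.5, 2, -0.5, 0], [0.06, -3.5, 2, -0.5, 0], [0.06, -3.5, 2, -0.5, 0], [0.06, -3.5, 2, -0.5, 0], [0.06, -3.5, 2, -0.5, 0], [0.06, -3.5, 2, -0.5, 0], [0.06, -3.5, 2, -0.5, 0], [0.06, -3.5, 2, -0.5, 0], [0.06, -3.5, 2, -0.5, 0], [0.06, -3.5, 2, -0.5, 0], [0.06, -3.5, 2, -0.5, 0], [0.06, -3.5, 2, -0.5, 0], [0.06, -3.5, 2, -0.5, 0], [0.06, -3.5, 2, -0.5, 0], [0.06, -3.5, 2, -0.5, 0], [0.06, 0, 0, 0, 0], [0.06, 0, 0, 0, 0]]'
python3 - <<'E'
from h import *
o=robot.get_obs();print(o['tool_pos'],o['ee_rot'],o['joint_positions'])
s=robot.snapshot('wrist');cv2.imwrite('pics/w1.png',s['color'])
print('orange z72',blobs(s,(8,120,60),(20,255,255),.072,60))
print('blue z55',blobs(s,(100,120,30),(125,255,255),.055,60))
E
```

```text
time: 1.15
tool_pos: [0.138, 0.5322, 0.205]
ee_rot: [-3.141, 0.001, 1.569]
wrist_force: [0.4, -0.4, 0.3]
width: 0.0603
finger_force: 0.0
time: 2.82
tool_pos: [0.4984, -0.0991, 0.2943]
ee_rot: [-3.139, -0.001, 1.57]
wrist_force: [0.3, 0.9, -0.0]
width: 0.0598
finger_force: 0.0
[ 0.49840744 -0.09913639  0.29426869] [-3.13921288e+00 -1.13518789e-03  1.56995771e+00] [-3.08206409e-01 -4.65509192e-03  1.29158775e+00  3.77357749e-04
  1.85727167e+00 -3.07262981e-01]
orange z72 [[492.6, -130.3, 19.7, 56.1, 0.1, [320.2, 194.8]], [493.7, -51.1, 19.6, 49.3, 0.2, [321.7, 129.9]], [517.5, -91.0, 153.3, 8.8, 89.6, [341.4, 160.4]]]
blue z55 [[598.4, -95.1, 89.8, 53.9, 89.5, [406.7, 163.4]]]
```

View pics/w1.png

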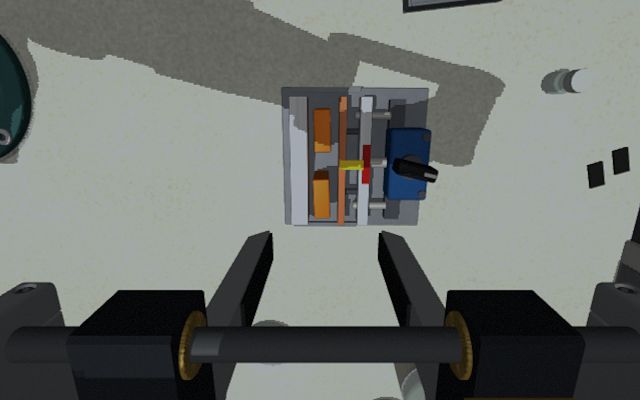

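The wrist view shows the spacers at about (322,130) and (320,195), the copper pad at column 342, the stop's copper face near column 305 and the knob at (415,170). I'll pick the +y spacer first.

In the tool's units: 0.04 m is 4, 0.03 m is 3.

```bash
python3 nudge.py '[[0.05, 2.33, -0.25, 3, 0], [0.05, 2.33, -0.25, 3, 0], [0.05, 0, 0, 4, 0], [0.05, 0, 0, 4, 0], [0.05, 0, 0, 4, 0], [0.05, 0, 0, 3, 0], [0.05, 0, 0, 2, 0], [0.05, 0, 0, 1.7, 0], [0.05, 0, 0, 0, 0], [0.05, 0, 0, 0, 0]]'
python3 nudge.py '[[0.01, 0, 0, 0, 0], [0.01, 0, 0, 0, 0], [0.01, 0, 0, 0, 0], [0.01, 0, 0, 0, 0], [0.01, 0, 0, 0, 0], [0.01, 0, 0, 0, 0], [0.01, 0, 0, 0, 0], [0.01, 0, 0, 0, 0]]'
python3 - <<'E'
from h import *
s=robot.snapshot('top')
for p in [(185,55),(365,38),(382,196),(197,213)]:
    print('tray',ray(s,150+p[0]/3.6,130+p[1]/3.6,.03)[:2].round(4))
h=cv2.cvtColor(s['color'],cv2.COLOR_BGR2HSV)
E
```

```text
time: 3.7
tool_pos: [0.4921, -0.0494, 0.0485]
ee_rot: [-3.141, -0.001, 1.574]
wrist_force: [1.1, 1.0, 0.9]
width: 0.05
finger_force: 0.0
time: 4.37
tool_pos: [0.4934, -0.051, 0.049]
ee_rot: [3.141, -0.0, 1.571]
wrist_force: [-0.2, 0.9, 2.3]
width: 0.0197
finger_force: 30.0
tray [0.6986 0.2333]
tray [0.7125 0.0975]
tray [0.5913 0.082 ]
tray [0.5779 0.2198]
```

In the tool's units: 0.03025 m is 3.025, 0.0186 m is 1.86.

```bash
python3 nudge.py '[[0.01, 0, 0, -2, 0], [0.01, 0, 0, -3, 0], [0.01, 0, 0, -4, 0], [0.01, 0, 0, -4, 0], [0.01, 3.025, 1.86, 0, 0], [0.01, 3.025, 1.86, 0, 0], [0.01, 3.025, 1.86, 0, 0], [0.01, 3.025, 1.86, 0, 0], [0.01, 3.025, 1.86, 0, 0], [0.01, 3.025, 1.86, 0, 0], [0.01, 3.025, 1.86, 0, 0], [0.01, 3.025, 1.86, 0, 0], [0.01, 0, 0, 0, 0], [0.01, 0, 0, 4, 0], [0.01, 0, 0, 4, 0], [0.01, 0, 0, 3, 0], [0.01, 0, 0, 1.5, 0], [0.01, 0, 0, 1, 0], [0.01, 0, 0, 0, 0], [0.01, 0, 0, 0, 0]]'
```

```text
time: 6.08
tool_pos: [0.6419, 0.1905, 0.0435]
ee_rot: [3.141, 0.0, 1.57]
wrist_force: [0.6, -0.2, -0.8]
width: 0.0194
finger_force: 30.0
```

In the tool's units: -0.03605 m is -3.605, -0.01667 m is -1.667.

```bash
python3 nudge.py '[[0.01, 0, 0, 0.2, 0], [0.05, 0, 0, 0, 0], [0.05, 0, 0, 0, 0], [0.05, 0, 0, 0, 0], [0.05, 0, 0, 0, 0], [0.05, 0, 0, -4, 0], [0.05, 0, 0, -4, 0], [0.05, 0, 0, -4, 0], [0.05, -3.605, -1.667, -1, 0], [0.05, -3.605, -1.667, -1, 0], [0.05, -3.605, -1.667, -1, 0], [0.05, -3.605, -1.667, -1, 0], [0.05, -3.605, -1.667, -1, 0], [0.05, -3.605, -1.667, -1, 0], [0.05, -3.605, -1.667, 0, 0], [0.05, -3.605, -1.667, 0, 0], [0.05, -3.605, -1.667, 0, 0], [0.05, 0, 0, 0, 0]]'
python3 - <<'E'
from h import *
o=robot.get_obs();print(o['tool_pos'],o['ee_rot'],proj(robot.snapshot('wrist'),[.4935,-.134,.072]))
for n in('wrist','top'):
  s=robot.snapshot(n)
  print(n,blobs(s,(8,120,60),(20,255,255),.072,10))
E
```

```text
time: 7.58
tool_pos: [0.4894, -0.1392, 0.2221]
ee_rot: [-3.141, 0.004, 1.563]
wrist_force: [0.3, 0.3, 0.2]
width: 0.0498
finger_force: 0.0
[ 0.48936964 -0.13922903  0.2221372 ] [-3.14140484  0.0038449   1.56262328] (np.float64(329.39602386156105), np.float64(178.71151207084387))
wrist [[492.7, -130.6, 19.6, 57.2, 1.4, [327.0, 177.9]], [516.6, -92.2, 151.2, 9.3, 89.9, [351.7, 134.7]]]
top [[329.0, 681.1, 238.2, 68.1, 5.5, [7.7, 281.1]], [517.3, -35.7, 7.8, 36.3, 0.2, [298.8, 210.8]], [640.1, 186.5, 18.7, 49.7, 0.3, [215.0, 163.0]], [715.1, -690.9, 81.8, 71.9, 28.0, [545.1, 137.8]]]
```

```bash
python3 nudge.py '[[0.05, 0, 0.1, 4, 0], [0.05, 0, 0, 4, 0], [0.05, 0, 0, 4, 0], [0.05, 0, 0, 3, 0], [0.05, 0, 0, 2.3, 0], [0.05, 0, 0, 0, 0], [0.05, 0, 0, 0, 0], [0.01, 0, 0, 0, 0], [0.01, 0, 0, 0, 0], [0.01, 0, 0, 0, 0], [0.01, 0, 0, 0, 0], [0.01, 0, 0, 0, 0], [0.01, 0, 0, 0, 0], [0.01, 0, 0, 0, 0], [0.01, 0, 0, 0, 0]]'
```

```text
time: 8.98
tool_pos: [0.493, -0.1334, 0.0487]
ee_rot: [3.141, -0.0, 1.571]
wrist_force: [0.6, 0.6, 0.9]
width: 0.0195
finger_force: 29.9
```

```bash
python3 nudge.py '[[0.01, 0, 0, -2, 0], [0.01, 0, 0, -3, 0], [0.01, 0, 0, -4, 0], [0.01, 0, 0, -4, 0], [0.01, 3.22, 1.94, 0, 0], [0.01, 3.22, 1.94, 0, 0], [0.01, 3.22, 1.94, 0, 0], [0.01, 3.22, 1.94, 0, 0], [0.01, 3.22, 1.94, 0, 0], [0.01, 3.22, 1.94, 0, 0], [0.01, 3.22, 1.94, 0, 0], [0.01, 3.22, 1.94, 0, 0], [0.01, 0, 0, 0, 0], [0.01, 0, 0, 4, 0], [0.01, 0, 0, 4, 0], [0.01, 0, 0, 3, 0], [0.01, 0, 0, 1.5, 0], [0.01, 0, 0, 1, 0], [0.01, 0, 0, 0, 0], [0.01, 0, 0, 0.2, 0]]'
python3 nudge.py '[[0.05, 0, 0, 0, 0], [0.05, 0, 0, 0, 0], [0.05, 0, 0, 0, 0], [0.05, 0, 0, 0, 0], [0.05, 0, 0, -4, 0], [0.05, 0, 0, -4, 0], [0.05, 0, 0, -4, 0], [0.05, 0, -4, -2, 0], [0.05, 0, -4, -2, 0], [0.05, 0, -4, -2, 0], [0.05, 0, -4, -2, 0], [0.05, 0, -2, -2, 0], [0.05, 0, 0, 0, 0], [0.05, 0, 0, 0, 0]]'
python3 - <<'E'
from h import *
o=robot.get_obs();print(o['tool_pos'],o['ee_rot'],o['joint_positions'])
s=robot.snapshot('wrist');cv2.imwrite('pics/w2.png',s['color'])
t=robot.snapshot('top');print(blobs(t,(8,120,60),(20,255,255),.064,10,(150,100,370,260)))
E
```

```text
time: 10.65
tool_pos: [0.6463, 0.1259, 0.0404]
ee_rot: [-3.137, -0.003, 1.571]
wrist_force: [-2.9, 5.2, 1.3]
width: 0.0198
finger_force: 30.0
time: 11.82
tool_pos: [0.4795, 0.124, 0.2585]
ee_rot: [3.135, -0.0, 1.571]
wrist_force: [0.5, 0.3, -0.4]
width: 0.0499
finger_force: 0.0
[0.47949715 0.12400928 0.25850544] [ 3.13543457e+00 -4.69251173e-04  1.57071229e+00] [ 1.38824312e-01 -4.43310606e-02  1.40066615e+00 -3.96504013e-04
  1.77909381e+00  1.38826605e-01]
[[515.8, -139.7, 7.8, 73.1, 0.2, [339.0, 211.0]], [518.1, -53.7, 7.8, 73.0, 0.2, [305.8, 210.9]], [643.0, 188.5, 16.1, 45.2, 0.3, [214.5, 163.0]], [646.9, 121.4, 18.9, 47.5, 1.3, [240.0, 162.0]]]
```

View pics/w2.png

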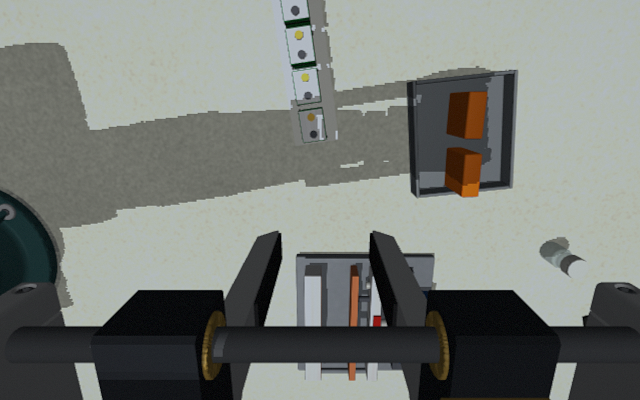

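Both spacers stand in the tray, at (465,115) and (462,170). The cells are in a column near (295–312, 8–124). I'll move so all four are in view and measure them.

In the tool's units: 0.03 m is 3, -0.02 m is -2.

```bash
python3 nudge.py '[[0.06, 3, -2, -1, 0], [0.06, 3, -2, -1, 0], [0.06, 0, 0, 0, 0], [0.06, 0, 0, 0, 0], [0.06, 0, 0, 0, 0]]'
cat >> h.py <<'E'
def cells(s,z=.069,box=(200,0,440,240)):
    h=cv2.cvtColor(s['color'],cv2.COLOR_BGR2HSV)
    m=cv2.inRange(h,np.array((18,110,70)),np.array((38,255,255)))
    n,l,st,c=cv2.connectedComponentsWithStats(m)
    out=[]
    for i in range(1,n):
        u,v=c[i]
        if st[i,4]>8 and box[0]<u<box[2] and box[1]<v<box[3]: out.append(((ray(s,u,v,z+.003)[:2]*1000).round(1).tolist(),int(st[i,4]),c[i].round(1).tolist()))
    return out
E
python3 - <<'E'
from h import *
o=robot.get_obs();print(o['tool_pos'],o['ee_rot'])
s=robot.snapshot('wrist')
np.save('pics/w3.npy',s['color'])
a=s['color'][0:240,200:440];cv2.imwrite('pics/w3.png',cv2.resize(a,None,fx=2.5,fy=2.5,interpolation=cv2.INTER_CUBIC))
for c in cells(s):print('gold',c)
h=cv2.cvtColor(s['color'],cv2.COLOR_BGR2HSV)
print('green',*blobs(s,(60,80,15),(95,255,200),.069,20,(200,0,440,240)),sep='\n')
E
```

```text
time: 12.33
tool_pos: [0.4396, 0.1838, 0.2741]
ee_rot: [-3.139, 0.002, 1.571]
wrist_force: [-0.0, -0.3, -0.1]
width: 0.0605
finger_force: 0.0
[0.43959572 0.18377579 0.27411079] [-3.13887290e+00  1.53912030e-03  1.57074162e+00]
gold ([448.5, 307.0], 40, [334.2, 57.8])
gold ([454.1, 267.8], 37, [339.2, 97.0])
gold ([459.5, 228.0], 32, [343.7, 134.4])
gold ([465.5, 188.5], 32, [348.3, 169.4])
green
[463.2, 199.4, 23.9, 7.0, 9.1, [345.4, 159.8]]
[458.0, 237.4, 23.7, 4.0, 8.8, [341.8, 125.7]]
```

View pics/w3.png

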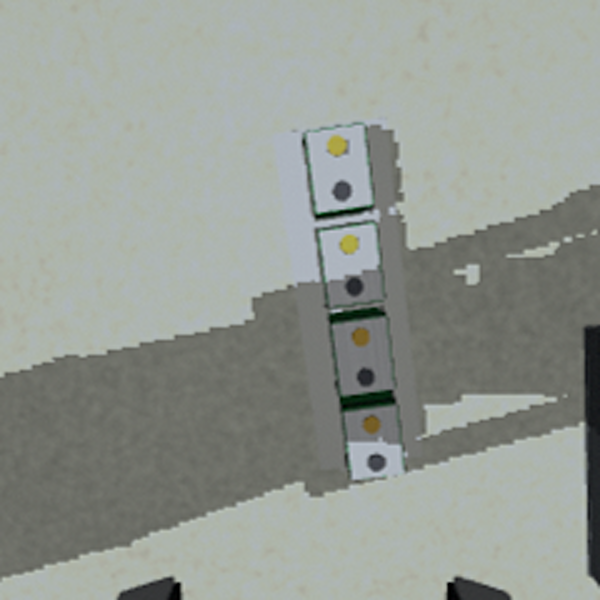

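The rack view gives the cell centres directly. Rack yaw is about 0.1425 and the centres are near (466.7,180), (460.7,219.5), (455.3,259.3) and (449.7,298.5) mm. Next I'll measure the jaws from the top camera.

```bash
python3 - <<'E'
from h import *
s=robot.snapshot('top')
for u in (300,312,335,348): # profile rows
    print(u,[ (v,s['color'][v,u].tolist(), round(ray(s,u,v,.044)[0]*1000,1)) for v in range(207,231)] if u==312 else '')
for u in (290,300,312,335,348):
    print(u,[(v,int(s['color'][v,u].astype(int).sum())) for v in range(209,230)])
r=s['color'][228].astype(int).sum(1);print([(u,int(r[u]),round(ray(s,u,228,.044)[1]*1000)) for u in list(range(285,296))+list(range(350,362))])
E
```

```text
300 
312 [(207, [82, 79, 78], np.float64(529.3)), (208, [45, 42, 39], np.float64(526.7)), (209, [39, 45, 60], np.float64(524.0)), (210, [48, 76, 123], np.float64(521.3)), (211, [51, 77, 119], np.float64(518.7)), (212, [48, 76, 112], np.float64(516.0)), (213, [32, 31, 40], np.float64(513.4)), (214, [89, 83, 81], np.float64(510.7)), (215, [83, 79, 78], np.float64(508.1)), (216, [82, 79, 77], np.float64(505.4)), (217, [84, 80, 78], np.float64(502.8)), (218, [82, 79, 79], np.float64(500.1)), (219, [83, 80, 80], np.float64(497.5)), (220, [83, 80, 79], np.float64(494.8)), (221, [83, 80, 80], np.float64(492.2)), (222, [83, 80, 79], np.float64(489.5)), (223, [84, 82, 81], np.float64(486.9)), (224, [83, 79, 80], np.float64(484.3)), (225, [45, 42, 44], np.float64(481.6)), (226, [47, 44, 43], np.float64(479.0)), (227, [60, 60, 63], np.float64(476.4)), (228, [109, 112, 123], np.float64(473.7)), (229, [122, 117, 115], np.float64(471.1)), (230, [118, 114, 114], np.float64(468.5))]
335 
348 
290 [(209, 241), (210, 238), (211, 232), (212, 238), (213, 238), (214, 234), (215, 237), (216, 237), (217, 2
[... 873 characters left out ...]
226, 132), (227, 156), (228, 257), (229, 364)]
348 [(209, 158), (210, 230), (211, 244), (212, 230), (213, 93), (214, 182), (215, 262), (216, 251), (217, 251), (218, 247), (219, 249), (220, 252), (221, 254), (222, 253), (223, 254), (224, 258), (225, 252), (226, 138), (227, 125), (228, 172), (229, 375)]
[(285, 338, 2), (286, 348, -1), (287, 251, -4), (288, 236, -6), (289, 245, -9), (290, 236, -11), (291, 296, -14), (292, 360, -17), (293, 374, -19), (294, 372, -22), (295, 370, -25), (350, 192, -170), (351, 197, -172), (352, 226, -175), (353, 235, -178), (354, 253, -180), (355, 185, -183), (356, 227, -185), (357, 258, -188), (358, 334, -191), (359, 340, -193), (360, 334, -196), (361, 332, -199)]
```

In the tool's units: 0.04 m is 4, 0.03 m is 3, -0.0713 rad is -0.2852.

```bash
python3 nudge.py '[[0.05, 0, 0, 0, -0.2848], [0.05, 0, 0, 0, -0.2852], [0.05, -0.76, 2.63, 1, 0], [0.05, 0, 0, 4, 0], [0.05, 0, 0, 4, 0], [0.05, 0, 0, 4, 0], [0.05, 0, 0, 3, 0], [0.05, 0, 0, 0, 0], [0.05, 0, 0, 0, 0], [0.05, 0, 0, 0, 0]]'
python3 - <<'E'
from h import *
o=robot.get_obs();print(o['tool_pos'],o['ee_rot'])
s=robot.snapshot('wrist')
for c in cells(s,box=(150,0,500,400)):print('gold',c)
E
```

```text
time: 13.27
tool_pos: [0.4677, 0.1801, 0.1178]
ee_rot: [3.139, -0.0, 1.712]
wrist_force: [0.3, -0.2, 0.3]
width: 0.05
finger_force: 0.0
[0.46765112 0.18009275 0.11784723] [ 3.13889812e+00 -3.00585618e-04  1.71217354e+00]
gold ([448.6, 307.2], 144, [323.5, 17.4])
gold ([454.2, 267.6], 118, [323.5, 87.5])
gold ([459.8, 228.1], 104, [323.5, 150.6])
gold ([465.4, 188.4], 95, [323.5, 208.1])
gold ([389.6, 53.9], 259, [205.4, 355.2])
gold ([578.2, 80.5], 242, [445.0, 354.9])
```

In the tool's units: 0.03 m is 3, 0.025 m is 2.5.

```bash
python3 nudge.py '[[0.05, 0, -0.1, 3, 0], [0.05, 0, 0, 2.5, 0], [0.05, 0, 0, 2.1, 0], [0.05, 0, 0, 0, 0], [0.05, 0, 0, 0, 0], [0.01, 0, 0, 0, 0], [0.01, 0, 0, 0, 0], [0.01, 0, 0, 0, 0], [0.01, 0, 0, 0, 0], [0.01, 0, 0, 0, 0], [0.01, 0, 0, 0, 0], [0.01, 0, 0, 0, 0]]'
python3 nudge.py '[[0.01, 0, 0, -1, 0], [0.01, 0, 0, -1.5, 0], [0.01, 0, 0, -1.5, 0], [0.01, 0, 0, -2, 0], [0.01, 0, 0, -3, 0], [0.01, 0, 0, -4, 0], [0.01, 0, 0, 0, 0.2848], [0.01, 0, 0, 0, 0.2852], [0.01, 0, 0, 0, 0]]'
python3 - <<'E'
from h import *
s=robot.snapshot('wrist')
for c in cells(s,box=(150,0,500,400)):print('gold',c)
a=s['color'];cv2.imwrite('pics/w4.png',a)
E
```

```text
time: 14.32
tool_pos: [0.4661, 0.1805, 0.0415]
ee_rot: [3.139, -0.0, 1.713]
wrist_force: [-0.1, -0.1, 5.7]
width: 0.0257
finger_force: 30.0
time: 15.07
tool_pos: [0.4652, 0.1803, 0.171]
ee_rot: [3.14, -0.0, 1.57]
wrist_force: [-0.4, -0.7, -0.1]
width: 0.026
finger_force: 30.0
gold ([448.4, 306.9], 85, [302.5, 36.9])
gold ([453.4, 267.4], 72, [310.0, 91.9])
gold ([458.4, 227.7], 67, [316.8, 142.8])
gold ([465.0, 124.9], 191, [325.0, 257.8])
gold ([401.9, 21.0], 213, [260.9, 354.6])
gold ([528.3, 20.2], 215, [389.5, 355.0])
```

View pics/w4.png

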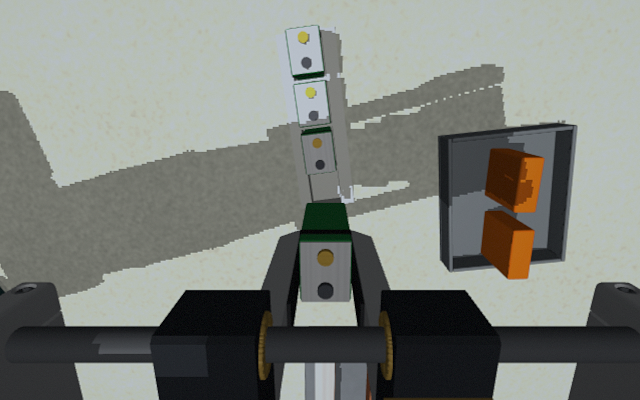

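Cell 1 hangs straight in the gripper at (325,275). The rack still stands, with three cells in it and one empty pocket at (325,188). I'll carry it to the slot at y=-0.157.

In the tool's units: -0.0375 m is -3.75, 0.0033 m is 0.33.

```bash
python3 nudge.py '[[0.01, -3.75, 0.33, 0, 0], [0.01, -3.75, 0.33, 0, 0], [0.01, -3.75, 0.33, 0, 0], [0.01, -3.75, 0.33, 0, 0], [0.01, -3.75, 0.33, 0, 0], [0.01, -3.75, 0.33, 0, 0], [0.01, -3.75, 0.33, 0, 0], [0.01, -3.75, 0.33, 0, 0], [0.01, -3.75, 0.33, 0, 0], [0.01, 0, 0, 3, 0], [0.01, 0, 0, 3, 0], [0.01, 0, 0, 0, 0], [0.01, 0, 0, 0, 0], [0.01, 0, 0, 0, 0]]'
python3 - <<'E'
from h import *
s=robot.snapshot('wrist');o=robot.get_obs();print(o['tool_pos'])
cv2.imwrite('pics/w5.png',s['color'])
for p in ([.4755,-.05,.044],[.515,-.05,.044],[.4755,-.1,.044],[.515,-.1,.044]):print(np.round(proj(s,p),1))
h=cv2.cvtColor(s['color'],cv2.COLOR_BGR2HSV)
for y in(-.03,-.06):
    v=int(proj(s,[.495,y,.044])[1])
    print(v,[(u,*map(int,h[v,u])) for u in range(240,400,3)])
E
```

```text
time: 16.28
tool_pos: [0.4952, -0.1571, 0.1109]
ee_rot: [3.141, 0.0, 1.572]
wrist_force: [-0.1, -0.3, -0.2]
width: 0.0256
finger_force: 30.0
[ 0.49585181 -0.15723104  0.11187761]
[296.4  59.7]
[354.8  59.8]
[298.  134.5]
[353.  134.6]
27 [(240, 34, 16, 125), (243, 42, 21, 124), (246, 37, 18, 125), (249, 34, 16, 125), (252, 50, 15, 101), (255, 110, 27, 84), (258, 103, 27, 84), (261, 105, 31, 81), (264, 105, 7, 138), (267, 105, 8, 135), (270, 110, 6, 137), (273, 105, 8, 136), (276, 105, 8, 130), (279, 108, 10, 130), (282, 113, 8, 134), (285, 113, 8, 134), (288, 105, 8, 131), (291, 108, 10, 134), (294, 108, 10, 131), (297, 10, 158, 50), (300, 105, 30, 85), (303, 111, 22, 82), (306, 105, 25, 81), (309, 105, 31, 81), (312, 100, 29, 80), (315, 109, 26, 80), (318, 109, 25, 81), (321, 105, 26, 80), (324, 107, 28, 82), (327, 109, 25, 82), (330, 105, 26, 80), (333, 105, 25, 81), (336, 107, 28, 81), (339, 107, 28, 81), (342, 99, 23, 79), (345, 105, 26, 79), (348, 103, 23, 78), (351, 105, 26, 80), (354, 12, 172, 49), (357, 10, 156, 111), (360, 10, 156, 118), (363, 10, 153, 120), (366, 11, 156, 1
[... 621 characters left out ...]
4, 73), (300, 120, 7, 71), (303, 103, 27, 84), (306, 103, 28, 81), (309, 105, 25, 81), (312, 105, 25, 82), (315, 109, 25, 81), (318, 109, 25, 83), (321, 107, 22, 80), (324, 109, 26, 80), (327, 108, 31, 81), (330, 103, 20, 115), (333, 105, 26, 137), (336, 109, 26, 137), (339, 109, 26, 138), (342, 108, 22, 137), (345, 108, 24, 137), (348, 105, 26, 139), (351, 120, 9, 109), (354, 10, 157, 99), (357, 10, 154, 197), (360, 10, 156, 195), (363, 11, 154, 197), (366, 10, 154, 189), (369, 105, 51, 40), (372, 107, 33, 70), (375, 105, 30, 67), (378, 110, 34, 68), (381, 109, 30, 68), (384, 111, 36, 70), (387, 108, 36, 70), (390, 100, 10, 80), (393, 103, 13, 181), (396, 104, 23, 215), (399, 106, 23, 215)]
```

View pics/w5.png

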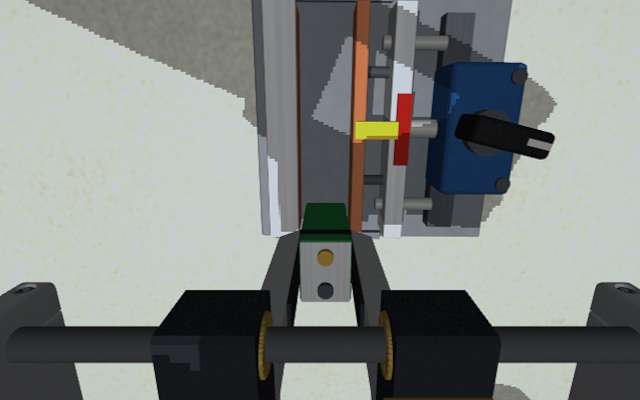

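The cell is centred between the jaws. The stop edge is at column 297 and the pad edge at 355, both matching prediction. The tongue at (375,130) gives y0=-0.097. Lower and release.

In the tool's units: 0.03 m is 3, 0.02 m is 2.

```bash
python3 nudge.py '[[0.01, 0, 0, 3, 0], [0.01, 0, 0, 2, 0], [0.01, 0, 0, 0.8, 0], [0.01, 0, 0, 0.35, 0], [0.01, 0, 0, 0, 0], [0.01, 0, 0, 0, 0]]'
python3 nudge.py '[[0.04, 0, 0, 0.05, 0], [0.04, 0, 0, 0, 0], [0.04, 0, 0, 0, 0], [0.04, 0, 0, 0, 0], [0.04, 0, 0, -2, 0], [0.04, 0, 0, -4, 0], [0.04, 0, 0, -4, 0], [0.04, 4, -0.3, -2, 0], [0.04, 4, -0.3, 0, 0], [0.04, 4, -0.3, 0, 0], [0.04, 4, -0.3, 0, 0], [0.04, 4, -0.3, 0, 0], [0.04, 4, -0.3, 0, 0], [0.05, 4, -0.3, 0, 0], [0.05, 4, -0.3, 0, 0], [0.05, 4, -0.3, 0, 0], [0.05, 0, 0, 0, -0.28], [0.05, 0, 0, 0, -0.2892], [0.05, 0, 0, 0, 0], [0.05, 0, 0, 0, 0]]'
python3 - <<'E'
from h import *
s=robot.snapshot('wrist');o=robot.get_obs();print(o['tool_pos'],o['ee_rot'])
for c in cells(s,box=(150,0,500,400)):print('gold',c)
t=robot.snapshot('top')
for c in cells(t,.077,box=(280,160,370,260)):print('gold',c)
E
```

```text
time: 16.83
tool_pos: [0.4963, -0.1576, 0.0505]
ee_rot: [3.138, 0.001, 1.571]
wrist_force: [0.4, 0.8, -0.7]
width: 0.026
finger_force: 30.0
time: 18.5
tool_pos: [0.468, 0.2, 0.1666]
ee_rot: [3.142, -0.0, 1.712]
wrist_force: [-0.5, -0.2, 0.5]
width: 0.0498
finger_force: 0.0
[0.4680842  0.1997018  0.16663056] [ 3.14153867e+00 -6.09491638e-05  1.71101578e+00]
gold ([448.5, 307.0], 84, [319.6, 61.8])
gold ([453.5, 267.5], 71, [319.0, 116.1])
gold ([458.4, 227.8], 66, [318.4, 166.2])
gold ([375.1, 29.1], 235, [205.3, 355.1])
gold ([604.8, 61.5], 232, [445.1, 355.1])
gold ([526.1, -96.6], 56, [322.6, 206.9])
```

```bash
python3 nudge.py '[[0.05, 0, 0, 0, 0.068], [0.05, 2.05, -0.61, 2.5, 0], [0.05, 0, 0, 3, 0], [0.05, 0, 0, 0, 0], [0.05, 0, 0, 0, 0], [0.05, 0, 0, 0, 0]]'
python3 - <<'E'
from h import *
o=robot.get_obs();print(o['tool_pos'],o['ee_rot'])
print(tip(.4595-o['tool_pos'][0],.2193-o['tool_pos'][1],.0415-o['tool_pos'][2],o))
E
```

```text
time: 19.1
tool_pos: [0.4602, 0.2192, 0.1128]
ee_rot: [3.14, -0.0, 1.695]
wrist_force: [0.1, 0.1, -0.0]
width: 0.0501
finger_force: 0.0
[0.46023019 0.21915507 0.11283541] [ 3.14016849e+00 -1.79016651e-04  1.69466104e+00]
[ 0.00022127 -0.00080828  0.07133437]
```

In the tool's units: 0.03 m is 3, 0.025 m is 2.5.

```bash
python3 nudge.py '[[0.05, 0, -0.07, 3, 0], [0.05, 0, 0, 2.5, 0], [0.05, 0, 0, 1.65, 0], [0.05, 0, 0, 0, 0], [0.05, 0, 0, 0, 0], [0.01, 0, 0, 0, 0], [0.01, 0, 0, 0, 0], [0.01, 0, 0, 0, 0], [0.01, 0, 0, 0, 0], [0.01, 0, 0, 0, 0], [0.01, 0, 0, 0, 0], [0.01, 0, 0, 0, 0]]'
python3 nudge.py '[[0.01, 0, 0, -1, 0], [0.01, 0, 0, -1.5, 0], [0.01, 0, 0, -1.5, 0], [0.01, 0, 0, -2, 0], [0.01, 0, 0, -3, 0], [0.01, 0, 0, -4, 0], [0.01, 0, 0, 0, 0.248], [0.01, 0, 0, 0, 0.248], [0.01, 0, 0, 0, 0]]'
python3 nudge.py '[[0.01, -3.74, 0.4, 0, 0], [0.01, -3.74, 0.4, 0, 0], [0.01, -3.74, 0.4, 0, 0], [0.01, -3.74, 0.4, 0, 0], [0.01, -3.74, 0.4, 0, 0], [0.01, -3.74, 0.4, 0, 0], [0.01, -3.74, 0.4, 0, 0], [0.01, -3.74, 0.4, 0, 0], [0.01, -3.74, 0.4, 0, 0], [0.01, 0, 0, 3, 0], [0.01, 0, 0, 3, 0], [0.01, 0, 0, 0, 0], [0.01, 0, 0, 0, 0], [0.01, 0, 0, 0, 0]]'
python3 - <<'E'
from h import *
o=robot.get_obs();print(o['tool_pos'],o['ee_rot'])
t=robot.snapshot('top');crop(t,150,130,370,250,3.6,'crop2.png')
E
```

```text
time: 20.1
tool_pos: [0.4596, 0.2197, 0.0414]
ee_rot: [3.139, -0.0, 1.696]
wrist_force: [0.6, -0.8, 6.4]
width: 0.026
finger_force: 30.0
time: 20.85
tool_pos: [0.4588, 0.2195, 0.171]
ee_rot: [3.141, -0.0, 1.571]
wrist_force: [0.3, -1.0, -0.7]
width: 0.0258
finger_force: 30.0
time: 22.02
tool_pos: [0.4955, -0.1169, 0.111]
ee_rot: [3.141, 0.0, 1.573]
wrist_force: [-0.4, 0.2, -0.3]
width: 0.0258
finger_force: 30.0
[ 0.49551405 -0.11690899  0.11102732] [3.14099629e+00 5.07156575e-05 1.57336845e+00]
```

View pics/crop2.png

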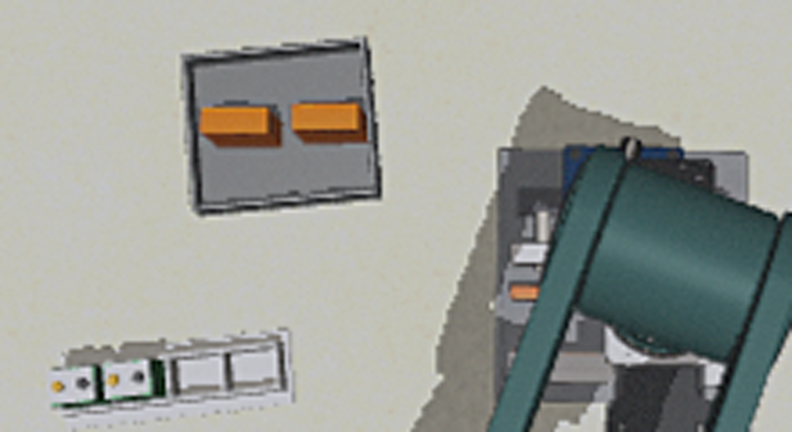

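The spacers are in the tray at (235,122) and (328,117). The rack holds two cells at (72,384) and (130,380) and is upright. Lower cell 2.

Careful with the scale: shifts go in cm and turns go in units of 0.25 rad. That gives: 0.03 m is 3, 0.02 m is 2.

```bash
python3 nudge.py '[[0.01, 0, 0, 3, 0], [0.01, 0, 0, 2, 0], [0.01, 0, 0, 0.7, 0], [0.01, 0, 0, 0.35, 0], [0.01, 0, 0, 0, 0], [0.01, 0, 0, 0, 0]]'
python3 nudge.py '[[0.04, 0, 0, 0.05, 0], [0.04, 0, 0, 0, 0], [0.04, 0, 0, 0, 0], [0.04, 0, 0, 0, 0], [0.04, 0, 0, -2, 0], [0.04, 0, 0, -4, 0], [0.04, 0, 0, -4, 0], [0.04, 4, -0.4, -2, 0], [0.04, 4, -0.4, 0, 0], [0.04, 4, -0.4, 0, 0], [0.04, 4, -0.4, 0, 0], [0.04, 4, -0.4, 0, 0], [0.04, 4, -0.4, 0, 0], [0.05, 4, -0.4, 0, 0], [0.05, 4, -0.4, 0, 0], [0.05, 3, -0.4, 0, 0], [0.05, 0, 0, 0, -0.248], [0.05, 0, 0, 0, -0.248], [0.05, 0, 0, 0, 0], [0.05, 0, 0, 0, 0]]'
python3 - <<'E'
from h import *
s=robot.snapshot('wrist');o=robot.get_obs();print(o['tool_pos'],o['ee_rot'])
g=[np.array(c[0]) for c in cells(s,box=(250,0,390,300))];print(g)
if len(g)==2:
    g.sort(key=lambda p:p[1]);d=g[1]-g[0];a=np.arctan2(-d[0],d[1]);c=g[0]+8.6*np.array([np.sin(a),-np.cos(a)])
    print('rack yaw',a,'pitch',np.hypot(*d),'cell',c)
    dw=c/1000-o['tool_pos'][:2];y=np.pi/2+a
    print('turn',o['ee_rot'][2]-y,'dx',dw@[np.cos(y),np.sin(y)],'dy',dw@[np.sin(y),-np.cos(y)])
E
```

```text
time: 22.57
tool_pos: [0.4965, -0.1174, 0.0515]
ee_rot: [3.139, 0.001, 1.573]
wrist_force: [0.7, -0.4, -0.1]
width: 0.0258
finger_force: 30.0
time: 24.23
tool_pos: [0.459, 0.23, 0.1678]
ee_rot: [3.141, -0.0, 1.695]
wrist_force: [-0.2, -1.1, 0.4]
width: 0.0501
finger_force: 0.0
[0.45907557 0.22974609 0.16779033] [ 3.14137067e+00 -7.18078632e-05  1.69434559e+00]
[array([447.6, 307. ]), array([452.4, 267.4])]
rack yaw 0.12062366858010153 pitch 39.8898483326272 cell [453.43484976 258.86248947]
turn 0.002925597706483929 dx 0.02958359139067185 dy -0.002096114825686083
```

In the tool's units: -0.0025 m is -0.25, 0.03 m is 3, 0.003 rad is 0.012.

```bash
python3 nudge.py '[[0.05, 2.96, -0.25, 2.5, 0.012], [0.05, 0, 0, 3, 0], [0.05, 0, 0, 3, 0], [0.05, 0, 0, 2.5, 0], [0.05, 0, 0, 1.65, 0], [0.05, 0, 0, 0, 0], [0.05, 0, 0, 0, 0], [0.01, 0, 0, 0, 0], [0.01, 0, 0, 0, 0], [0.01, 0, 0, 0, 0], [0.01, 0, 0, 0, 0], [0.01, 0, 0, 0, 0], [0.01, 0, 0, 0, 0], [0.01, 0, 0, 0, 0]]'
python3 nudge.py '[[0.01, 0, 0, -1, 0], [0.01, 0, 0, -1.5, 0], [0.01, 0, 0, -1.5, 0], [0.01, 0, 0, -2, 0], [0.01, 0, 0, -3, 0], [0.01, 0, 0, -4, 0], [0.01, 0, 0, 0, 0.242], [0.01, 0, 0, 0, 0.242], [0.01, 0, 0, 0, 0], [0.01, 0, 0, 0, 0]]'
```

```text
time: 25.45
tool_pos: [0.4537, 0.2594, 0.0425]
ee_rot: [3.139, -0.001, 1.693]
wrist_force: [-0.8, 0.4, 6.5]
width: 0.0258
finger_force: 30.0
time: 26.28
tool_pos: [0.4524, 0.2588, 0.1708]
ee_rot: [-3.14, 0.0, 1.574]
wrist_force: [-0.0, 0.4, -1.6]
width: 0.0258
finger_force: 30.0
```

In the tool's units: -0.0373 m is -3.73, 0.0048 m is 0.48, 0.003 rad is 0.012.

```bash
python3 nudge.py '[[0.01, -3.73, 0.48, 0, 0.012], [0.01, -3.73, 0.48, 0, 0], [0.01, -3.73, 0.48, 0, 0], [0.01, -3.73, 0.48, 0, 0], [0.01, -3.73, 0.48, 0, 0], [0.01, -3.73, 0.48, 0, 0], [0.01, -3.73, 0.48, 0, 0], [0.01, -3.73, 0.48, 0, 0], [0.01, -3.73, 0.48, 0, 0], [0.01, 0, 0, 3, 0], [0.01, 0, 0, 3, 0], [0.01, 0, 0, 0, 0], [0.01, 0, 0, 0, 0], [0.01, 0, 0, 0, 0]]'
python3 -c "
from h import *
o=robot.get_obs();print(o['tool_pos'],o['ee_rot'],o['joint_positions'][5])"
```

```text
time: 27.45
tool_pos: [0.4959, -0.0765, 0.112]
ee_rot: [3.141, 0.0, 1.57]
wrist_force: [-0.3, 0.5, 0.6]
width: 0.0258
finger_force: 30.0
[ 0.49593573 -0.07653659  0.11203585] [3.14100346e+00 1.65202530e-05 1.57025818e+00] -0.26572279169662166
```

```bash
python3 nudge.py '[[0.01, 0, 0, 3, 0], [0.01, 0, 0, 2, 0], [0.01, 0, 0, 0.7, 0], [0.01, 0, 0, 0.35, 0], [0.01, 0, 0, 0, 0], [0.01, 0, 0, 0, 0]]'
python3 nudge.py '[[0.04, 0, 0, 0.05, 0], [0.04, 0, 0, 0, 0], [0.04, 0, 0, 0, 0], [0.04, 0, 0, 0, 0], [0.04, 0, 0, -2, 0], [0.04, 0, 0, -4, 0], [0.04, 0, 0, -4, 0], [0.04, 4, -0.5, -2, 0], [0.04, 4, -0.5, 0, 0], [0.04, 4, -0.5, 0, 0], [0.04, 4, -0.5, 0, 0], [0.04, 4, -0.5, 0, 0], [0.04, 4, -0.5, 0, 0], [0.05, 4, -0.5, 0, 0], [0.05, 4, -0.5, 0, 0], [0.05, 3, -0.5, 0, 0], [0.05, 0, 0, 0, -0.24], [0.05, 0, 0, 0, -0.24], [0.05, 0, 0, 0, 0], [0.05, 0, 0, 0, 0]]'
python3 - <<'E'
from h import *
s=robot.snapshot('wrist');o=robot.get_obs();print(o['tool_pos'],o['ee_rot'])
g=[np.array(c[0]) for c in cells(s,box=(250,0,390,300))];print(g)
cv2.imwrite('pics/w6.png',s['color'])
a=.12
c=g[0]+8.6*np.array([np.sin(a),-np.cos(a)])
dw=c/1000-o['tool_pos'][:2];y=np.pi/2+a
print(c,'turn',o['ee_rot'][2]-y,'dx',dw@[np.cos(y),np.sin(y)],'dy',dw@[np.sin(y),-np.cos(y)])
E
```

```text
time: 27.95
tool_pos: [0.4969, -0.0769, 0.0526]
ee_rot: [3.138, 0.001, 1.57]
wrist_force: [0.3, -0.9, -0.5]
width: 0.0257
finger_force: 30.0
time: 29.62
tool_pos: [0.4515, 0.2704, 0.1688]
ee_rot: [3.141, -0.0, 1.688]
wrist_force: [-0.2, 0.4, -0.3]
width: 0.0501
finger_force: 0.0
[0.45160031 0.27015414 0.16880326] [ 3.14143407e+00 -1.43366146e-04  1.68733344e+00]
[array([446.1, 306.9])]
[447.12952498 298.36184573] turn -0.0034628866875356934 dx 0.028540063292835323 dy -0.001061823480955025
```

View pics/w6.png

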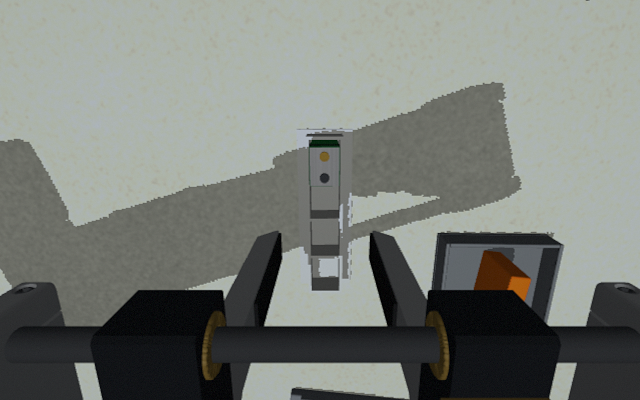

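The rack is aligned with the tool and the last cell is at (325,165).

In the tool's units: 0.03 m is 3, 0.0285 m is 2.85.

```bash
python3 nudge.py '[[0.05, 2.85, -0.15, 2.5, 0], [0.05, 0, 0, 3, 0], [0.05, 0, 0, 3, 0], [0.05, 0, 0, 2.5, 0], [0.05, 0, 0, 1.65, 0], [0.05, 0, 0, 0, 0], [0.05, 0, 0, 0, 0], [0.01, 0, 0, 0, 0], [0.01, 0, 0, 0, 0], [0.01, 0, 0, 0, 0], [0.01, 0, 0, 0, 0], [0.01, 0, 0, 0, 0], [0.01, 0, 0, 0, 0], [0.01, 0, 0, 0, 0]]'
python3 nudge.py '[[0.01, 0, 0, -1, 0], [0.01, 0, 0, -1.5, 0], [0.01, 0, 0, -1.5, 0], [0.01, 0, 0, -2, 0], [0.01, 0, 0, -3, 0], [0.01, 0, 0, -4, 0], [0.01, 0, 0, 0, 0.232], [0.01, 0, 0, 0, 0.234], [0.01, 0, 0, 0, 0], [0.01, 0, 0, 0, 0]]'
```

```text
time: 30.83
tool_pos: [0.4476, 0.2988, 0.0436]
ee_rot: [3.139, -0.001, 1.689]
wrist_force: [-1.3, 0.1, 5.6]
width: 0.0255
finger_force: 30.0
time: 31.67
tool_pos: [0.4462, 0.2983, 0.1718]
ee_rot: [-3.14, 0.0, 1.574]
wrist_force: [-0.5, 1.1, -1.3]
width: 0.0259
finger_force: 30.0
```

In the tool's units: -0.0373 m is -3.73, 0.03 m is 3, 0.003 rad is 0.012.

```bash
python3 nudge.py '[[0.01, -3.73, 0.54, 0, 0.012], [0.01, -3.73, 0.54, 0, 0], [0.01, -3.73, 0.54, 0, 0], [0.01, -3.73, 0.54, 0, 0], [0.01, -3.73, 0.54, 0, 0], [0.01, -3.73, 0.54, 0, 0], [0.01, -3.73, 0.54, 0, 0], [0.01, -3.73, 0.54, 0, 0], [0.01, -3.73, 0.54, 0, 0], [0.01, 0, 0, 3, 0], [0.01, 0, 0, 3, 0], [0.01, 0, 0, 0, 0], [0.01, 0, 0, 0, 0], [0.01, 0, 0, 0, 0]]'
python3 nudge.py '[[0.01, 0, 0, 3, 0], [0.01, 0, 0, 2, 0], [0.01, 0, 0, 0.7, 0], [0.01, 0, 0, 0.3, 0], [0.01, 0, 0, 0, 0], [0.01, 0, 0, 0, 0]]'
```

```text
time: 32.83
tool_pos: [0.4953, -0.037, 0.1131]
ee_rot: [3.141, -0.0, 1.571]
wrist_force: [-1.4, -0.3, -0.2]
width: 0.0259
finger_force: 30.0
time: 33.33
tool_pos: [0.4964, -0.0373, 0.0541]
ee_rot: [3.138, 0.001, 1.57]
wrist_force: [1.0, -0.9, -0.6]
width: 0.0262
finger_force: 30.0
```

In the tool's units: -0.04 m is -4, 0.002 m is 0.2.

```bash
python3 nudge.py '[[0.01, 0, 0, 0.2, 0], [0.01, 0, 0, 0, 0], [0.04, 0, 0, 0, 0], [0.04, 0, 0, 0, 0], [0.04, 0, 0, 0, 0], [0.04, 0, 0, 0, 0], [0.04, 0, 0, -2, 0], [0.04, 0, 0, -4, 0], [0.04, 0, 0, -4, 0], [0.04, 0, 0, -4, 0], [0.04, -4, 0.3, 0, 0], [0.04, -4, 0.3, 0, 0], [0.04, -4, 0.3, 0, 0], [0.04, -4, 0.3, 0, 0], [0.04, 0, 0, 0, 0], [0.04, 0, 0, 0, 0], [0.04, 0, 0, 0, 0]]'
cat > look.py <<'E'
import sys
from h import *
s=robot.snapshot('wrist');o=robot.get_obs();print(o['tool_pos'],o['ee_rot'])
cv2.imwrite('pics/'+sys.argv[1],s['color'])
print('yellow/gold',*cells(s,.077,box=(150,0,600,320)),sep='\n')
E
python3 look.py w7.png
```

```text
time: 34.75
tool_pos: [0.5066, -0.197, 0.1898]
ee_rot: [-3.141, -0.001, 1.569]
wrist_force: [0.2, 0.5, -0.0]
width: 0.0399
finger_force: 0.0
[ 0.50669611 -0.19642283  0.19001614] [-3.14130192e+00 -8.55824762e-04  1.57029645e+00]
yellow/gold
([497.1, -68.8], 79, [313.0, 37.3])
([528.2, -98.1], 520, [352.0, 77.0])
([496.6, -109.3], 69, [313.0, 91.6])
([496.3, -149.9], 62, [313.2, 141.8])
```

View pics/w7.png

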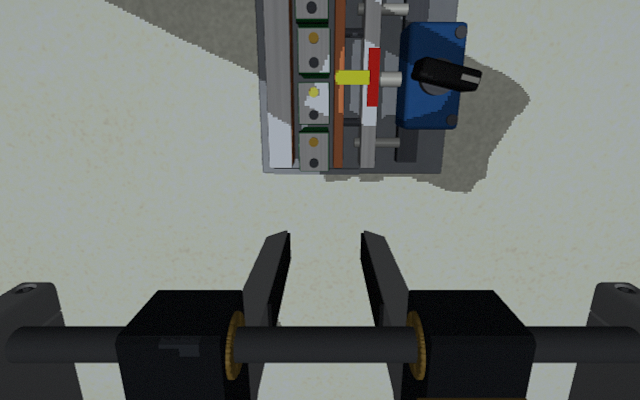

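All four cells stand in line (tops at 313, rows 8–163), faces parallel to the jaws. Terminals are at x≈496.6 with no contact. The knob bar runs from (412,70) to (482,78) with the mark at (470,77). I'll measure its axis and angle.

```bash
cat > knob.py <<'E'
from h import *
def knob(s,box):
    h=cv2.cvtColor(s['color'],cv2.COLOR_BGR2HSV);x0,y0,x1,y1=box
    m=np.zeros(h.shape[:2],np.uint8);m[y0:y1,x0:x1]=cv2.inRange(h,np.array((0,0,0)),np.array((180,255,45)))[y0:y1,x0:x1]
    m=cv2.morphologyEx(m,cv2.MORPH_CLOSE,np.ones((5,5)))
    c=max(cv2.findContours(m,cv2.RETR_EXTERNAL,cv2.CHAIN_APPROX_NONE)[0],key=cv2.contourArea)
    P=np.array([ray(s,u,v,.095)[:2] for u,v in c[:,0]],np.float32)*1000
    print('black',cv2.minAreaRect(P),c[:,0].min(0),c[:,0].max(0))
if __name__=='__main__':
    import sys
    s=robot.snapshot('wrist');knob(s,tuple(map(int,sys.argv[1].split(','))))
    x0,y0,x1,y1=map(int,sys.argv[1].split(','))
    print('wht',*[b for b in blobs(s,(0,0,60),(180,60,255),.095,5,(x0,y0,x1,y1))],sep='\n')
    a=s['color'][y0:y1,x0:x1];cv2.imwrite('pics/k_%s.png'%sys.argv[2],cv2.resize(a,None,fx=5,fy=5,interpolation=cv2.INTER_CUBIC))
E
python3 nudge.py '[[0.05, -2, 4, -2, 0], [0.05, 0, 4, -2, 0], [0.05, 0, 0, 0, 0], [0.05, 0, 0, 0, 0], [0.05, 0, 0, 0, 0]]'
python3 - <<'E'
from h import *
s=robot.snapshot('wrist');print(robot.get_obs()['tool_pos'],proj(s,[.602,-.097,.095]))
E
python3 knob.py 280,20,440,180 a
```

```text
time: 35.22
tool_pos: [0.5779, -0.2129, 0.2257]
ee_rot: [-3.141, -0.0, 1.572]
wrist_force: [-1.3, -1.0, -0.4]
width: 0.05
finger_force: 0.0
[ 0.57738071 -0.21306846  0.22575956] (np.float64(353.8942172602257), np.float64(57.47734371215134))
black ((601.5220947265625, -94.87869262695312), (51.93939208984375, 48.39970779418945), 88.59529113769531) [325  20] [382  86]
wht
[615.7, -133.2, 7.0, 7.7, 1.9, [368.8, 101.2]]
[597.9, -110.1, 6.3, 21.5, 76.9, [350.0, 72.6]]
[616.9, -100.2, 5.0, 14.7, 77.0, [372.0, 61.1]]
[602.8, -88.1, 1.8, 11.3, 78.5, [355.5, 46.1]]
[609.3, -135.7, 148.8, 134.7, 0.0, [354.8, 109.6]]
[567.6, -87.8, 18.9, 38.9, 0.0, [314.5, 45.0]]
[548.5, -81.8, 27.6, 18.4, 87.9, [289.6, 36.1]]
```

View pics/k_a.png

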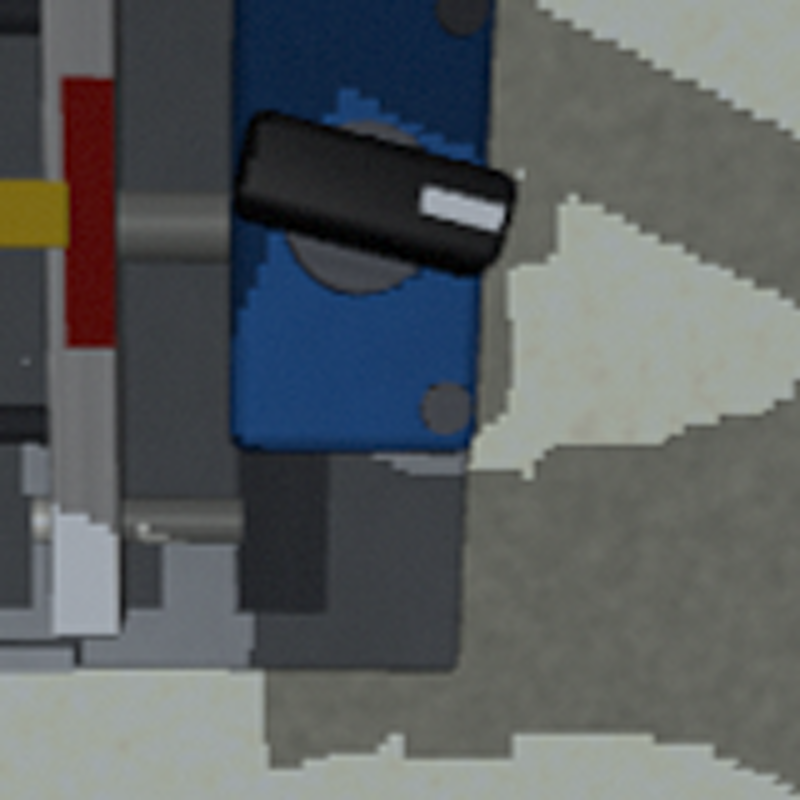

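The bar direction (towards the mark) is at -0.227 rad and the axis is near (602.3,-96.9). The tongue's end now sits at the red strip's left edge, which is zero compression. I'll turn to grip across the bar with yaw 2.915, so a full π stroke fits.

In the tool's units: 0.04 m is 4, 0.0387 m is 3.87, -0.123 rad is -0.492.

```bash
python3 nudge.py '[[0.05, 0, 0, 0, -0.488], [0.05, 0, 0, 0, -0.488], [0.05, 0, 0, 0, -0.488], [0.05, 0, 0, 0, -0.488], [0.05, 0, 0, 0, -0.488], [0.05, 0, 0, 0, -0.488], [0.05, 0, 0, 0, -0.488], [0.05, 0, 0, 0, -0.488], [0.05, 0, 0, 0, -0.488], [0.05, 0, 0, 0, -0.488], [0.05, 0, 0, 0, -0.492], [0.05, 0, 0, 0, 0], [0.05, 0.06, 4, 1, 0], [0.05, 0.06, 4, 1, 0], [0.05, 0.07, 3.87, 3, 0], [0.05, 0, 0, 3, 0], [0.05, 0, 0, 0, 0], [0.05, 0, 0, 0, 0], [0.05, 0, 0, 0, 0]]'
python3 - <<'E'
from h import *
o=robot.get_obs();print(o['tool_pos'],o['ee_rot'],o['joint_positions'][5])
print(tip(.6023-o['tool_pos'][0],-.0969-o['tool_pos'][1],.065-o['tool_pos'][2],o))
E
```

```text
time: 36.9
tool_pos: [0.6021, -0.1049, 0.1519]
ee_rot: [-3.141, 0.002, 2.91]
wrist_force: [1.6, -0.5, 1.1]
width: 0.0495
finger_force: 0.0
[ 0.60205079 -0.10493476  0.15193604] [-3.14120751e+00  1.84851161e-03  2.91021584e+00] -1.604552847988579
[0.00176065 0.00791127 0.08692989]
```

```bash
python3 nudge.py '[[0.05, 0.17, 0.79, 0, -0.016], [0.05, 0, 0, 0, 0], [0.05, 0, 0, 2, 0], [0.05, 0, 0, 0, 0], [0.05, 0, 0, 0, 0]]'
python3 - <<'E'
from h import *
o=robot.get_obs();print(o['tool_pos'],o['ee_rot'])
print(tip(.6023-o['tool_pos'][0],-.0969-o['tool_pos'][1],.065-o['tool_pos'][2],o))
E
```

```text
time: 37.32
tool_pos: [0.6016, -0.0962, 0.1302]
ee_rot: [3.142, -0.001, 2.916]
wrist_force: [0.7, 0.3, 0.0]
width: 0.0499
finger_force: 0.0
[ 0.60161402 -0.0961961   0.13020793] [ 3.14151339e+00 -1.26916354e-03  2.91578815e+00]
[-0.00090892 -0.00053761  0.06520678]
```

In the tool's units: 0.03 m is 3, 0.02 m is 2.

```bash
python3 nudge.py '[[0.05, -0.07, -0.05, 3, 0], [0.05, 0, 0, 2, 0], [0.05, 0, 0, 1.5, 0], [0.05, 0, 0, 0, 0], [0.05, 0, 0, 0, 0], [0.01, 0, 0, 0, 0], [0.01, 0, 0, 0, 0], [0.01, 0, 0, 0, 0], [0.01, 0, 0, 0, 0], [0.01, 0, 0, 0, 0], [0.01, 0, 0, 0, 0], [0.01, 0, 0, 0, 0]]'
python3 -c "
from h import *
o=robot.get_obs();print(o['tool_pos'],o['wrist_force'],o['wrist_torque'])"
```

```text
time: 38.32
tool_pos: [0.6028, -0.0975, 0.066]
ee_rot: [-3.14, 0.001, 2.916]
wrist_force: [-1.3, -1.9, 2.7]
width: 0.0159
finger_force: 30.0
[ 0.60281759 -0.09750119  0.06600891] [-1.25156667 -1.86173161  2.70340678] [-0.42357097  0.19018276 -0.07892861]
```

```bash
python3 nudge.py '[[0.01, 0, 0, 0, 0.4], [0.01, 0, 0, 0, 0.4], [0.01, 0, 0, 0, 0.48], [0.01, 0, 0, 0, 0.48], [0.01, 0, 0, 0, 0.48], [0.01, 0, 0, 0, 0.48], [0.01, 0, 0, 0, 0.48], [0.01, 0, 0, 0, 0.48], [0.01, 0, 0, 0, 0]]'
python3 -c "
from h import *
o=robot.get_obs();print(o['tool_pos'],o['ee_rot'],o['wrist_force'],o['wrist_torque'])"
```

```text
time: 39.07
tool_pos: [0.6027, -0.0977, 0.066]
ee_rot: [-3.141, 0.002, 1.994]
wrist_force: [-1.3, -3.1, 3.1]
width: 0.0158
finger_force: 30.0
[ 0.60266633 -0.09769526  0.06596618] [-3.14112042e+00  1.84631463e-03  1.99413411e+00] [-1.26999107 -3.09013981  3.11715277] [-0.73179146  0.33075938 -0.150666  ]
```

In the tool's units: 0.12 rad is 0.48.

```bash
python3 nudge.py '[[0.01, 0, 0, 0, 0.48], [0.01, 0, 0, 0, 0.48], [0.01, 0, 0, 0, 0.48], [0.01, 0, 0, 0, 0.48], [0.01, 0, 0, 0, 0.48], [0.01, 0, 0, 0, 0.48], [0.01, 0, 0, 0, 0.48], [0.01, 0, 0, 0, 0.48], [0.01, 0, 0, 0, 0.48], [0.01, 0, 0, 0, 0.48], [0.01, 0, 0, 0, 0.48], [0.01, 0, 0, 0, 0.48], [0.01, 0, 0, 0, 0.48], [0.01, 0, 0, 0, 0.48], [0.01, 0, 0, 0, 0.48], [0.01, 0, 0, 0, 0.48], [0.01, 0, 0, 0, 0.48], [0.01, 0, 0, 0, 0.48], [0.01, 0, 0, 0, 0.24], [0.01, 0, 0, 0, 0]]'
python3 nudge.py '[[0.05, 0, 0, 0, 0], [0.05, 0, 0, 0, 0], [0.05, 0, 0, 0, 0], [0.05, 0, 0, 0, 0], [0.05, 0, 0, -3, 0], [0.05, 0, 0, -4, 0], [0.05, 0, 0, -4, 0], [0.05, 0, 0, -4, -0.48], [0.05, 0, 0, 0, -0.48], [0.05, 0, 0, 0, -0.48], [0.05, 0, 0, 0, -0.48], [0.05, 0, 0, 0, -0.48], [0.05, 0, 0, 0, -0.48], [0.05, 0, 0, 0, -0.48], [0.05, 0, 0, 0, -0.48], [0.05, 0, 0, 0, -0.48], [0.05, 0, 0, 0, -0.48], [0.05, 0, 0, 0, -0.48], [0.05, 0, 0, 0, -0.48], [0.05, 0, 0, 0, -0.48]]'
python3 nudge.py '[[0.05, 0, 0, 0, -0.48], [0.05, 0, 0, 0, -0.472], [0.05, 0, 0, 0, 0], [0.05, 0, 0, 0, 0]]'
```

```text
time: 40.73
tool_pos: [0.6024, -0.0974, 0.066]
ee_rot: [3.14, 0.0, -0.222]
wrist_force: [-1.6, -3.9, 4.7]
width: 0.0155
finger_force: 30.0
time: 42.4
tool_pos: [0.6025, -0.0964, 0.2144]
ee_rot: [-3.14, -0.0, 1.344]
wrist_force: [0.2, 0.3, 0.4]
width: 0.0498
finger_force: 0.0
time: 42.73
tool_pos: [0.6025, -0.0965, 0.2146]
ee_rot: [-3.141, -0.0, 1.572]
wrist_force: [0.5, 1.0, -0.1]
width: 0.0498
finger_force: 0.0
```

In the tool's units: -0.04 m is -4, -0.03 m is -3.

```bash
python3 nudge.py '[[0.05, -4, -1.5, 0, 0], [0.05, -4, -1.5, 0, 0], [0.05, -3, -1.5, 0, 0], [0.05, 0, 0, 0, 0], [0.05, 0, 0, 0, 0], [0.05, 0, 0, 0, 0]]'
python3 - <<'E'
from h import *
o=robot.get_obs();print(o['tool_pos'],o['ee_rot'])
s=robot.snapshot('wrist')
u0,v0=map(int,proj(s,[.45,-.01,.06]));print(u0,v0,proj(s,[.6023,-.0969,.095]))
a=s['color'][0:190,250:450];cv2.imwrite('pics/w8.png',cv2.resize(a,None,fx=3,fy=3,interpolation=cv2.INTER_CUBIC))
print('mark',*blobs(s,(0,0,90),(180,60,255),.095,10,(330,10,450,110)),sep='\n')
print('copper',*blobs(s,(5,120,60),(16,255,255),.044,20,(250,0,450,200)),sep='\n')
print('green',*blobs(s,(50,80,15),(95,255,200),.077,5,(250,0,450,200)),sep='\n')
print('gold',*cells(s,.077,(250,0,450,200)),sep='\n')
E
```

```text
time: 43.23
tool_pos: [0.5589, -0.2044, 0.2151]
ee_rot: [3.141, -0.001, 1.573]
wrist_force: [0.1, 0.9, 0.6]
width: 0.0504
finger_force: 0.0
[ 0.55893856 -0.20439515  0.21512881] [ 3.14142780e+00 -9.43994116e-04  1.57311592e+00]
198 -37 (np.float64(377.9587286786505), np.float64(66.98179361397254))
mark
[567.8, -117.7, 10.2, 21.0, 0.9, [337.6, 93.5]]
[566.8, -101.3, 8.3, 8.6, 0.8, [335.8, 73.0]]
[587.8, -93.3, 4.4, 14.6, 76.0, [360.5, 62.2]]
[629.7, -92.5, 61.6, 82.6, 5.8, [417.4, 52.7]]
copper
[507.1, -140.3, 75.6, 9.3, 89.6, [274.0, 116.0]]
[507.8, -61.8, 54.3, 9.1, 89.8, [271.4, 31.1]]
green
[498.8, -156.6, 17.4, 34.8, 0.1, [264.6, 135.0]]
[504.8, -118.5, 32.6, 5.3, 87.5, [265.1, 94.1]]
[501.2, -71.0, 56.4, 14.9, 87.5, [260.6, 32.8]]
gold
([522.3, -98.6], 440, [283.5, 70.5])
```

View pics/w8.png

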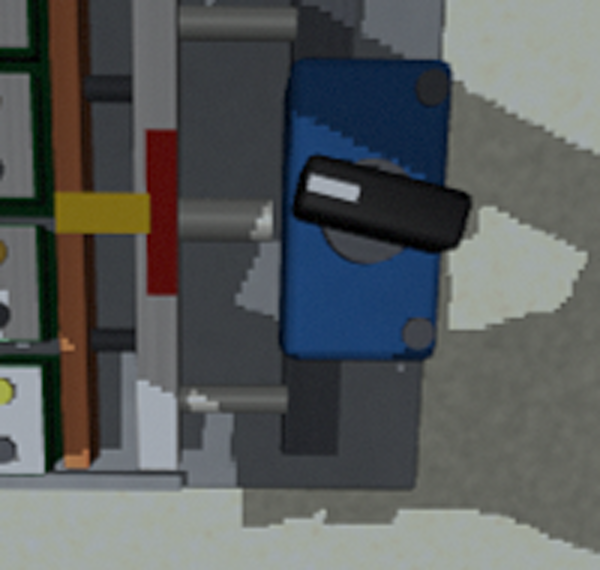

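The knob has turned π, with its mark now at (333,188). The copper pad moved about 12 mm and lies just beside the cells. The tongue tip is at the red strip's left edge, so there is still no compression. About 1.4 mm (≈0.37 rad) remains to touch. I'll record the baseline and go back to grip.

```bash
cat > base.py <<'E'
from h import *
s=robot.snapshot('wrist')
h=cv2.cvtColor(s['color'],cv2.COLOR_BGR2HSV)
def edges(lo,hi,z,ys):
    r=[]
    for y in ys:
        v=int(round(proj(s,[.52,y,z])[1]))
        u=np.flatnonzero(cv2.inRange(h[v:v+1,200:480],np.array(lo),np.array(hi))[0])+200
        if len(u): r.append((ray(s,u.min()-.5,v,z)[0]*1000,ray(s,u.max()+.5,v,z)[0]*1000))
    return np.median(r,0).round(1) if r else None
print('copper',edges((5,120,60),(16,255,255),.044,[-.115,-.12,-.125,-.13,-.15,-.16]))
print('red',edges((0,150,60),(3,255,255),.047,[-.08,-.083,-.086,-.11,-.113,-.107]))
print('tongue',edges((22,120,60),(38,255,255),.047,[-.095,-.097,-.099]))
E
python3 base.py
python3 nudge.py '[[0.05, 0, 0, 0, -0.484], [0.05, 0, 0, 0, -0.484], [0.05, 0, 0, 0, -0.484], [0.05, 0, 0, 0, -0.484], [0.05, 0, 0, 0, -0.484], [0.05, 0, 0, 0, -0.484], [0.05, 0, 0, 0, -0.484], [0.05, 0, 0, 0, -0.484], [0.05, 0, 0, 0, -0.484], [0.05, 0, 0, 0, -0.488], [0.05, 0, 0, 0, -0.492], [0.05, 0, 0, 0, 0], [0.05, -0.44, 2.86, 1, 0], [0.05, -0.44, 2.86, 1, 0], [0.05, -0.44, 2.86, 3, 0], [0.05, -0.44, 2.86, 3, 0], [0.05, 0, 0, 0, 0], [0.05, 0, 0, 0, 0], [0.05, 0, 0, 0, 0]]'
python3 - <<'E'
from h import *
o=robot.get_obs();print(o['tool_pos'],o['ee_rot'],o['wrist_torque'])
print(tip(.6025-o['tool_pos'][0],-.0973-o['tool_pos'][1],.066-o['tool_pos'][2],o))
E
```

```text
copper [502.5 511.6]
red [533.  542.7]
tongue [503.1 534. ]
time: 44.92
tool_pos: [0.6028, -0.0973, 0.136]
ee_rot: [-3.141, 0.001, 2.908]
wrist_force: [0.1, -0.4, 0.4]
width: 0.0501
finger_force: 0.0
[ 0.60275338 -0.09733217  0.13600716] [-3.14100464e+00  8.48993541e-04  2.90807853e+00] [-0.01313548 -0.01703854  0.02661082]
[3.13386755e-04 1.38324094e-05 7.00069226e-02]
```

```bash
python3 nudge.py '[[0.05, 0, 0, 3.5, 0], [0.05, 0, 0, 2, 0], [0.05, 0, 0, 1.5, 0], [0.05, 0, 0, 0, 0], [0.05, 0, 0, 0, 0], [0.01, 0, 0, 0, 0], [0.01, 0, 0, 0, 0], [0.01, 0, 0, 0, 0], [0.01, 0, 0, 0, 0], [0.01, 0, 0, 0, 0], [0.01, 0, 0, 0, 0], [0.01, 0, 0, 0, 0], [0.01, 0, 0, 0, 0]]'
P="python3 -c \"from h import *;o=robot.get_obs();print(o['ee_rot'][2],o['wrist_force'],o['wrist_torque'])\""
eval "$P"
python3 nudge.py '[[0.01, 0, 0, 0, 0.4], [0.01, 0, 0, 0, 0.4], [0.01, 0, 0, 0, 0]]' ; eval "$P"
python3 nudge.py '[[0.01, 0, 0, 0, 0.4], [0.01, 0, 0, 0, 0.4], [0.01, 0, 0, 0, 0]]' ; eval "$P"
python3 nudge.py '[[0.01, 0, 0, 0, 0.4], [0.01, 0, 0, 0, 0.4], [0.01, 0, 0, 0, 0]]' ; eval "$P"
python3 nudge.py '[[0.01, 0, 0, 0, 0.4], [0.01, 0, 0, 0, 0.4], [0.01, 0, 0, 0, 0]]' ; eval "$P"
python3 nudge.py '[[0.01, 0, 0, 0, 0.4], [0.01, 0, 0, 0, 0.4], [0.01, 0, 0, 0, 0]]' ; eval "$P"
```

```text
time: 46.0
tool_pos: [0.6026, -0.0975, 0.0659]
ee_rot: [3.141, 0.001, 2.909]
wrist_force: [0.9, 0.1, 2.6]
width: 0.0158
finger_force: 30.0
2.908897457241362 [0.9497148  0.10834035 2.60974729] [0.00824508 0.09635148 0.06249805]
time: 46.25
tool_pos: [0.6026, -0.0975, 0.0659]
ee_rot: [3.141, 0.001, 2.707]
wrist_force: [-1.2, 0.7, 3.5]
width: 0.0159
finger_force: 30.0
2.706865454226064 [-1.18136003  0.69115164  3.54304221] [ 0.01647291  0.07654032 -0.09342009]
time: 46.5
tool_pos: [0.6026, -0.0975, 0.0659]
ee_rot: [3.141, 0.001, 2.509]
wrist_force: [-0.4, 0.5, 2.6]
width: 0.0158
finger_force: 30.0
2.5092108508633713 [-0.36871133  0.48114744  2.64653786] [ 0.07710545  0.05129132 -0.13782228]
time: 46.75
tool_pos: [0.6026, -0.0975, 0.0659]
ee_rot: [3.141, 0.001, 2.311]
wrist_force: [-0.0, -0.1, 4.1]
width: 0.0157
finger_force: 30.0
2.3108202587792546 [-0.02201704 -0.09247172  4.06650286] [-0.05051434  0.16031521 -0.15103812]
time: 47.0
tool_pos: [0.6026, -0.0976, 0.0658]
ee_rot: [3.141, 0.0, 2.112]
wrist_force: [-0.8, 0.6, 3.3]
width: 0.0158
finger_force: 30.0
2.1118737187960748 [-0.81876304  0.64630657  3.34309099] [-0.03038958  0.10976602 -0.12528509]
time: 47.25
tool_pos: [0.6026, -0.0976, 0.0659]
ee_rot: [3.141, 0.0, 1.913]
wrist_force: [-0.9, 0.6, 5.6]
width: 0.0156
finger_force: 30.0
1.9126265757713172 [-0.89325704  0.6143458   5.62180609] [ 0.00810294  0.13079559 -0.11221322]
```

```bash
P="python3 -c \"from h import *;o=robot.get_obs();print(o['ee_rot'][2],o['wrist_force'],o['wrist_torque'])\""
python3 nudge.py '[[0.01, 0, 0, 0, 0.4], [0.01, 0, 0, 0, 0.4], [0.01, 0, 0, 0, 0.4], [0.01, 0, 0, 0, 0.4], [0.01, 0, 0, 0, 0]]' ; eval "$P"
python3 nudge.py '[[0.01, 0, 0, 0, 0.4], [0.01, 0, 0, 0, 0.4], [0.01, 0, 0, 0, 0.4], [0.01, 0, 0, 0, 0.4], [0.01, 0, 0, 0, 0]]' ; eval "$P"
python3 nudge.py '[[0.05, 0, 0, 0, 0], [0.05, 0, 0, 0, 0], [0.05, 0, 0, 0, 0], [0.05, 0, 0, 0, 0], [0.05, 0, 0, -3, 0], [0.05, 0, 0, -4, 0], [0.05, 0, 0, -4, 0], [0.05, 0, 0, -4, 0], [0.05, 0, 0, 0, -0.48], [0.05, 0, 0, 0, -0.48], [0.05, 0, 0, 0, -0.48], [0.05, 0, 0, 0, -0.42], [0.05, 0, 0, 0, 0]]'
python3 nudge.py '[[0.05, -3.6, -1.5, 0, 0], [0.05, -3.6, -1.5, 0, 0], [0.05, -3.6, -1.5, 0, 0], [0.05, 0, 0, 0, 0], [0.05, 0, 0, 0, 0], [0.05, 0, 0, 0, 0]]'
python3 base.py; python3 - <<'E'
from h import *
s=robot.snapshot('wrist');print(robot.get_obs()['ee_rot'],robot.get_obs()['tool_pos'])
a=s['color'][0:190,250:450];cv2.imwrite('pics/w9.png',cv2.resize(a,None,fx=3,fy=3,interpolation=cv2.INTER_CUBIC))
print('mark',*blobs(s,(0,0,90),(180,60,255),.095,10,(340,10,420,110)),sep='\n')
E
```

```text
time: 47.67
tool_pos: [0.6026, -0.0976, 0.0658]
ee_rot: [3.141, 0.0, 1.513]
wrist_force: [-0.4, 0.1, 4.4]
width: 0.0161
finger_force: 30.0
1.513170849789931 [-0.36565328  0.11348609  4.44501205] [-0.06820709  0.21970795 -0.11548039]
time: 48.08
tool_pos: [0.6025, -0.0976, 0.0658]
ee_rot: [3.141, -0.0, 1.113]
wrist_force: [-1.0, 0.2, 5.2]
width: 0.0158
finger_force: 30.0
1.1132592230313996 [-0.99684713  0.17106968  5.17646987] [-0.06614323  0.3338451  -0.04543286]
time: 49.17
tool_pos: [0.6019, -0.0974, 0.2142]
ee_rot: [-3.14, -0.001, 1.577]
wrist_force: [-0.0, -0.5, -0.4]
width: 0.0503
finger_force: 0.0
time: 49.67
tool_pos: [0.5575, -0.2054, 0.2147]
ee_rot: [-3.141, -0.001, 1.572]
wrist_force: [0.2, 0.1, -0.7]
width: 0.0502
finger_force: 0.0
copper [500.8 509.5]
red [526.3 535.6]
tongue [500.8 531.5]
[-3.14133319e+00 -8.04539668e-04  1.57448384e+00] [ 0.55800227 -0.20453197  0.21497644]
mark
[571.5, -112.6, 3.4, 31.9, 0.8, [342.0, 86.5]]
[609.0, -83.6, 13.8, 3.3, 62.3, [388.6, 48.8]]
[616.4, -92.9, 36.4, 78.9, 4.5, [404.8, 51.2]]
```

View pics/w9.png

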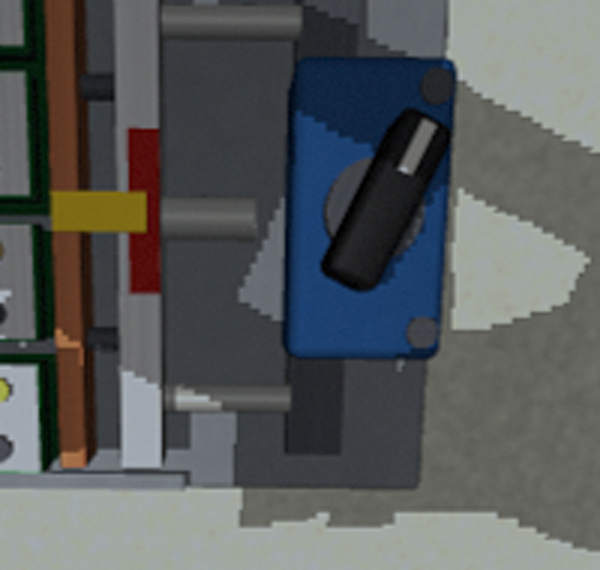

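The tongue tip has slid about 4–5 mm over the red strip and all cells are against the copper. Pad travel since the baseline is 2.1 mm against 6.9 mm for the carrier, so compression is about 4.8 mm. I'll add 0.3 rad to centre it at 6 mm.

```bash
python3 nudge.py '[[0.05, 3.57, 1.49, 0, 0], [0.05, 3.57, 1.49, 0, 0], [0.05, 3.57, 1.49, 0, 0], [0.05, 0, 0, 0, 0], [0.05, 0, 0, 0, 0.48], [0.05, 0, 0, 0, 0.48], [0.05, 0, 0, 0, 0.48], [0.05, 0, 0, 0, 0.476], [0.05, 0, 0, 4, 0], [0.05, 0, 0, 4, 0], [0.05, 0, 0, 0, 0], [0.05, 0, 0, 0, 0], [0.05, 0, 0, 0, 0]]'
python3 - <<'E'
from h import *
o=robot.get_obs();print(o['tool_pos'],o['ee_rot'])
print(tip(.6025-o['tool_pos'][0],-.0975-o['tool_pos'][1],.066-o['tool_pos'][2],o))
E
```

```text
time: 50.85
tool_pos: [0.6033, -0.0981, 0.1375]
ee_rot: [3.139, -0.001, 1.096]
wrist_force: [0.1, -0.2, 0.6]
width: 0.0496
finger_force: 0.0
[ 0.60334093 -0.09810705  0.13753991] [ 3.13876561e+00 -8.20480475e-04  1.09559634e+00]
[ 9.63494669e-05 -1.22773524e-03  7.15368300e-02]
```

In the tool's units: 0.035 m is 3.5, 0.02 m is 2.

```bash
python3 nudge.py '[[0.05, 0, -0.05, 3.5, 0], [0.05, 0, 0, 2, 0], [0.05, 0, 0, 1.65, 0], [0.05, 0, 0, 0, 0], [0.05, 0, 0, 0, 0], [0.01, 0, 0, 0, 0], [0.01, 0, 0, 0, 0], [0.01, 0, 0, 0, 0], [0.01, 0, 0, 0, 0], [0.01, 0, 0, 0, 0], [0.01, 0, 0, 0, 0], [0.01, 0, 0, 0, 0], [0.01, 0, 0, 0, 0]]'
python3 nudge.py '[[0.01, 0, 0, 0, 0.4], [0.01, 0, 0, 0, 0.4], [0.01, 0, 0, 0, 0.4], [0.01, 0, 0, 0, 0], [0.01, 0, 0, 0, 0]]'
python3 nudge.py '[[0.05, 0, 0, 0, 0], [0.05, 0, 0, 0, 0], [0.05, 0, 0, 0, 0], [0.05, 0, 0, 0, 0], [0.05, 0, 0, -3, 0], [0.05, 0, 0, -4, 0], [0.05, 0, 0, -4, 0], [0.05, 0, 0, -4, 0], [0.05, 0, 0, 0, -0.48], [0.05, 0, 0, 0, -0.48], [0.05, 0, 0, 0, -0.48], [0.05, 0, 0, 0, -0.48], [0.05, 0, 0, 0, -0.48], [0.05, 0, 0, 0, -0.48], [0.05, 0, 0, 0, -0.24], [0.05, 0, 0, 0, 0]]'
python3 nudge.py '[[0.05, -3.6, -2.2, 0, 0], [0.05, -3.6, -2.2, 0, 0], [0.05, -3.6, -2.2, 0, 0], [0.05, -2, -2.2, 0, 0], [0.05, 0, 0, 0, 0], [0.05, 0, 0, 0, 0], [0.05, 0, 0, 0, 0]]'
python3 base.py; python3 - <<'E'
from h import *
s=robot.snapshot('wrist')
a=s['color'][0:190,220:480];cv2.imwrite('pics/w10.png',cv2.resize(a,None,fx=3,fy=3,interpolation=cv2.INTER_CUBIC))
print('mark',*blobs(s,(0,0,90),(180,60,255),.095,10,(340,0,460,130)),sep='\n')
E
```

```text
time: 51.93
tool_pos: [0.6022, -0.0983, 0.0653]
ee_rot: [3.14, -0.001, 1.095]
wrist_force: [-1.4, 0.6, 6.1]
width: 0.0157
finger_force: 31.4
time: 52.35
tool_pos: [0.602, -0.0981, 0.0653]
ee_rot: [3.141, -0.001, 0.794]
wrist_force: [-1.9, 0.9, 6.9]
width: 0.0159
finger_force: 32.0
time: 53.68
tool_pos: [0.6005, -0.0976, 0.2118]
ee_rot: [-3.137, -0.002, 1.576]
wrist_force: [0.9, 0.2, 0.4]
width: 0.0501
finger_force: 0.0
time: 54.27
tool_pos: [0.5149, -0.2245, 0.2131]
ee_rot: [-3.141, -0.002, 1.574]
wrist_force: [-0.9, 0.3, -0.1]
width: 0.0498
finger_force: 0.0
copper [500.6 509.4]
red [524.9 534.4]
tongue [501.5 531.6]
mark
[550.5, -154.3, 35.8, 6.6, 0.2, [367.3, 113.0]]
[529.4, -145.8, 4.2, 42.4, 0.9, [342.1, 102.8]]
[548.4, -120.3, 31.8, 56.8, 0.7, [368.6, 67.3]]
[604.5, -129.6, 43.1, 79.1, 6.4, [443.6, 88.8]]
[616.0, -79.5, 25.3, 11.2, 77.6, [452.9, 15.4]]
[559.4, -70.3, 11.7, 5.6, 0.2, [383.4, 2.4]]
[528.5, -74.4, 4.8, 13.5, 0.9, [343.0, 9.5]]
```

View pics/w10.png

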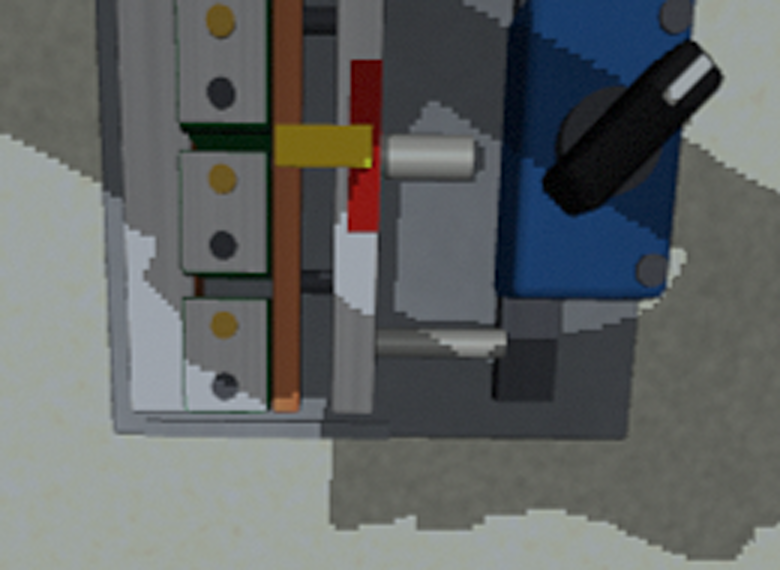

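The jaws grip all the cells and the tongue overlaps the red strip by about 6 mm. I'll check the tray and rack numerically, then hand in.

```bash
python3 - <<'E'
from h import *
t=robot.snapshot('top')
b=blobs(t,(8,120,60),(20,255,255),.064,10,(190,130,265,200));print(b)
if len(b)==2: print(robot.close_job())
E
```

```text
[[641.6, 188.3, 18.8, 50.1, 0.3, [215.0, 163.2]], [646.9, 121.4, 18.9, 47.5, 1.3, [240.0, 162.0]]]
the job is handed in; nothing more can be done
None
```

I handed the job in: both spacers are in the tray, all four cells are clamped in the bed at about 6 mm of pad compression (estimated from the camera images), and the bottle, vial and dish were never touched; I did not re-check the empty rack by picture after drawing out the last cell, and `close_job` gave no verdict.

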